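Load the shielded test box and lock its lid

TASK

Put every filter module that is on the bench flat into the bay of its own colour in the open shielded test box, close the lid fully, then turn both slotted fasteners on its front clockwise to their stops with the flat T-handle driver, blade seated in the slot, and stand the driver back in the hole of its stand. Do not turn the fasteners with the fingers, and leave the carton, the joystick and the mouse where they are.

Things in the scene. Friction and masses are not known exactly. Their poses are not given: they have to be found in the camera images.
- red_module (a point): red filter module: aluminium block with a red top, 64 long (its x) x 36 wide (its y) x 30 high, 0.18 kg; point at its centre, 15 mm above its underside. Brass connectors, look only, stick out 7 mm at both ends at mid width. May be absent in a run.
- yellow_module (a point): yellow filter module: aluminium block with a yellow top, 64 long (its x) x 36 wide (its y) x 30 high, 0.18 kg; point at its centre, 15 mm above its underside. Brass connectors, look only, stick out 7 mm at both ends at mid width. May be absent in a run.
- green_module (a point): green filter module: aluminium block with a green top, 64 long (its x) x 36 wide (its y) x 30 high, 0.18 kg; point at its centre, 15 mm above its underside. Brass connectors, look only, stick out 7 mm at both ends at mid width. May be absent in a run.
- bay_red (a point): bay for the red module in the test box (red floor pad); point = centre of a seated module, 15 mm above the bay floor (floor 6 mm above the table); x along the bay, y across. Bay 70 x 44 mm, rails 8 mm high; bays 66 mm apart side by side; box walls rise to 32 mm above the table, 42 mm from the bay's centre at its ends, 48 mm beside an outer bay. Module fits either way round.
- bay_yellow (a point): bay for the yellow module in the test box (yellow floor pad); point = centre of a seated module, 15 mm above the bay floor (floor 6 mm above the table); x along the bay, y across. Bay 70 x 44 mm, rails 8 mm high; bays 66 mm apart side by side; box walls rise to 32 mm above the table, 42 mm from the bay's centre at its ends, 48 mm beside an outer bay. Module fits either way round.
- bay_green (a point): bay for the green module in the test box (green floor pad); point = centre of a seated module, 15 mm above the bay floor (floor 6 mm above the table); x along the bay, y across. Bay 70 x 44 mm, rails 8 mm high; bays 66 mm apart side by side; box walls rise to 32 mm above the table, 42 mm from the bay's centre at its ends, 48 mm beside an outer bay. Module fits either way round.
- lid_shell (a joint): lid (upper half shell) of the test box: 0 = shut on the lower half, rim on rim; grows as it opens, up to 1.95; starts at 1.6 to 1.85 (standing open, leaning back). Stiff hinge, 0.5 N m, stays where it is left.
- lid_hinge (a point): middle of the hinge line, at the long side of the box that is farther from the robot, 32 mm above the table; fixed; its y is the hinge axis, its x points away from the front of the box. The grey box is 236 mm long (along y) and 92 mm deep; the centre of its depth lies 50 mm in front of the hinge line.
- lid_front (a point): middle of the upper front edge of the lid (the edge between its outside face and its front wall); 96 mm in front of the hinge line and 26 mm above it when shut; moves with the lid. The lid is 236 mm long, 92 deep, 26 high, walls 4 mm; hold-down pads inside end 1.5 mm above seated modules; outside face flat and free; two ears reach 28 mm beyond the front wall at 78 mm to either side of the middle.
- fastener_left (a joint): left fastener (seen from the robot): quarter-turn angle, 0 = open, grows clockwise seen from above, hard stop at 1.571 = locked. Starts at 0 to 0.3. Dry friction 0.06 N m, stays where it is left. A blade drawn out while still twisted against the stop can drag the lid up: ease it back first.
- fastener_right (a joint): right fastener (seen from the robot): quarter-turn angle, 0 = open, grows clockwise seen from above, hard stop at 1.571 = locked. Starts at 0 to 0.3. Dry friction 0.06 N m, stays where it is left. A blade drawn out while still twisted against the stop can drag the lid up: ease it back first.
- fastener_left_slot (a point): centre of the slot floor of the left fastener, a steel head of 26 mm diameter on the lid's front ear; slot 19 mm long with closed ends, 6.5 wide, 5 deep, along this point's x; z = head's axis, out of the slot. Moves with lid and fastener; lid shut: 44 mm above the table, slot along the box's long side at 0, along its short side when locked.
- fastener_right_slot (a point): centre of the slot floor of the right fastener, a steel head of 26 mm diameter on the lid's front ear; slot 19 mm long with closed ends, 6.5 wide, 5 deep, along this point's x; z = head's axis, out of the slot. Moves with lid and fastener; lid shut: 44 mm above the table, slot along the box's long side at 0, along its short side when locked.
- driver_bar (a point): centre of the handle bar of the T-handle flat driver: orange bar 74 long (its x) x 22 thick (its y) x 24 high; z up along the shaft, away from the blade. The bar is parallel to the blade's width. Driver 104 mm long over all, 0.14 kg.
- driver_tip (a point): middle of the driver's blade tip, 92 mm below the centre of the bar; blade 14 wide (its x) x 2.4 thick, 9 high, then a shaft of 8 mm diameter; on the shaft a collar of 26 mm diameter, underside 46 mm above the tip; from 71 to 80 mm above the tip a black hub of 18 mm diameter joins the bar's underside.
- stand_hole (a point): centre of the hole's mouth in the wooden driver stand (80 x 80 mm block, top 62 mm above the table, on a 110 x 110 mm base): hole 18 mm in diameter, 54 mm deep, widened to 24 mm at the mouth. The driver hangs upright in it, collar resting on the top, tip 46 mm below the mouth, at any yaw.
- carton: bystander: cardboard carton 100 x 130 x 45 mm; origin under its centre
- joystick: bystander: white stage joystick 100 x 85 mm, 73 mm high; origin under its centre
- mouse: bystander: black computer mouse 110 x 62 x 32 mm; origin under its centre
There are look-alikes about, which are no part of the job. Leave any blue or orange look-alike of the part that bears yellow_module alone. What is shaped like the part that bears stand_hole but purple is not meant.

How it is judged:
By the outcome, as a careful person would: the job done as asked, in the order asked, and still so for the second after the job is handed in, with the robot touching nothing.
Of module_red, module_yellow, module_green only 2 to 3 are there at a start; the rules pass over those that are not, and their reading is None.
At some moment in a run one of module_red, module_yellow, module_green may be knocked a few centimetres aside while the robot is not near it.
It also fails if it takes over 210 s, if anything falls off the work surface, if the arm or the gripper's body presses on something with over 40 N, if the wrist force passes 120 N, or if a joint passes its speed limit or range.

ROBOT

A 6-joint arm with a two-finger parallel gripper is mounted at the origin on the work surface. World frame = base frame: x ahead of the robot, y to its left, z up, the work surface at z = 0. Lengths are in m, angles in rad, forces in N, time in s.
With the tool pointing down it reaches from about 0.25 to 0.725 m from the base axis. Payload 4 kg.
Tool frame: the origin (TCP) lies midway between the tips of the shut fingers; the grasp point (between the pads) lies bot.pinch_z behind it (bot.pinch_z is the distance from the TCP to the grasp point, in m); z points along the fingers, y is the direction in which the jaws open and shut (so a half turn about z gives the same grasp; the last joint's range is limited). The gripper opens to 85 mm and grips with 20 to 120 N. Pads are 22 mm wide; open, the fingers measure 114 mm over their backs; the gripper's body (76 mm by 85 mm) begins 54 mm behind the grasp point. The pads swing forward as they close: fully open they stand 13 mm farther back than shut.
Start: joints at [1.276, 0.241, 0.005, 1.335, 0, 1.571], TCP at [0.145, 0.478, 0.231] pointing down, gripper open.
Joint ranges: [-2.72, 2.72], [-1.05, 1.87], [-1.09, 1.28], [-1.99, 2.15], [-1.42, 1.44], [-3.14, 3.14]. Speed limits (rad/s): [2.79, 2.79, 3.14, 3.14, 3.14, 3.14].

INTERFACE

Orientations are given as a unit quaternion [x, y, z, w].
In Python, from workcell import bot gives the robot as it stands. The module is installed in compiled form; this text tells all that it offers.
- The arm moves only by the tool move_arm, never from a script. Its argument "series" is a list that holds one entry, the list of rows, each a list of 7 numbers: the shift along the world's x, y, z in cm, then the turn, a rotation vector about the world's x, y, z in degrees, then the opening, from 0 (shut) to 1 (fully open). A call has exactly 5 rows; each row shifts and turns the pose as measured when the row begins; what a row does not reach is not made up. A row lasts 1/10 s, in which the tool goes at most 50 mm and 8.59 degrees, less where a joint would pass 70% of its speed; a pose out of reach is approached as far as the arm can. A call with a gripper value outside its range is refused whole. The fingers move at their own pace and stop on an object; the grip force is fixed at half the most. Time passes only in rows, so rows that do not move let the fingers close, or fill a call up. It gives the time, the measured TCP pose, the force and the opening at its end, in the units of the state.
- bot.get_obs(): the state, without advancing time (a new reading comes with each control period).
- bot.camera(name): name is "side" or "top"; returns (picture, depth): 480x640x3 uint8, red, green, blue; 480x640 float32, m along the optical axis (not along the pixel's ray), 0 where there is no reading.
- bot.camera_info(name): a dict with "vfov" (degrees; the focal length in pixels is half the picture's height over the tangent of half this angle, whatever the lens; pixels are square), "cx", "cy" (the principal point, pixels), "k1" (the pictures are not rectified: a ray, as slopes to the right and down, at radius r is drawn at 1 + k1 r^2 times it, then the intrinsics apply), "cam_to_world" (4x4, takes a point from camera to world coordinates). Camera axes: x right, y down, z forward; pixel columns grow to the right and rows downward; lengths in m; the calibration is good to about 2 mm. A picture is of the moment at which its call begins. camera_info takes no time and is no camera call.
- bot.job_done(): hands the job in, once; it reports no verdict.
Trained networks look in the newest picture that a camera, given by its name, has taken for a name from the list of things; names that differ only in an ending like _2 or _b are one class to them, and where a whole thing is asked for, a point or a joint stands for the part that bears it (a point fixed in the world has none). Each returns a list of dicts, best first, with "confidence" (0 to 1); they miss things now and then, are a little off and sometimes report something else, mostly with a low value. They report only what shows in the picture. A call takes as long as a camera call. They do not tell look-alikes from the thing itself.
- bot.find_in(camera, target): "at" ([x, y, z] in m, in world coordinates, good to about 4 mm: the middle of the surface that is visible of it).
The state is a dict: "clock": time; "joint_pos": joint angles; "joint_vel": joint speeds; "tau": joint torques, N m; "eef_pos": TCP position; "tool_rot": TCP orientation; "ft_force": force on the tool from outside, world axes, zero at the start; "ft_torque": the same for the moment, N m; "grip_width": finger opening in m.
Only numpy, scipy, OpenCV 4.12 (cv2) and the standard library are available. Lean on these libraries where they do the work, as an engineer would, in place of code of your own. Each camera call takes 0.05 s, during which the arm holds its last target.

## Working session

There is one attempt and no reset: what is moved stays moved. The work goes in short steps, Python scripts to look and compute and a tool call to move; the robot and the scene stay as the last step left them, time stands still between calls to the robot, and variables do not carry over. Pictures are saved under pics/ and viewed, and the job is handed in when it is done.

Besides the shell and the picture viewer there is one more tool, called as name([rows], argument=value, ...), one row to a line, values as JSON. move_arm: Moves the arm, as the interface text tells. Its arguments: {"type":"object","properties":{"series":{"type":"array","items":{"type":"array","items":{"type":"array","items":{"type":"number"}}}}},"required":["series"]}

```bash
ls; mkdir -p pics; cat > h.py <<'E'
import numpy as np, cv2
from workcell import bot
def snap(n,f):
    p,d=bot.camera(n); cv2.imwrite('pics/'+f+'.png',p[:,:,::-1]); np.save('pics/'+f+'.npy',d); return p,d
def K(n):
    i=bot.camera_info(n); f=240/np.tan(np.radians(i['vfov'])/2); return i,f
def unproj(n,u,v,d):
    i,f=K(n); M=np.array([[f,0,i['cx']],[0,f,i['cy']],[0,0,1.]])
    q=cv2.undistortPoints(np.array([[[u,v]]],float),M,np.array([i['k1'],0,0,0,0.]))[0,0]
    return q
def world(n,u,v,z=None,d=None):
    i,f=K(n); q=unproj(n,u,v,d); T=np.array(i['cam_to_world']); r=T[:3,:3]@np.array([q[0],q[1],1]); o=T[:3,3]
    if z is not None: return o+r*(z-o[2])/r[2]
    return o+r*d
def cloud(n,d):
    i,f=K(n); M=np.array([[f,0,i['cx']],[0,f,i['cy']],[0,0,1.]])
    u,v=np.meshgrid(np.arange(640.),np.arange(480.))
    q=cv2.undistortPoints(np.stack([u,v],-1).reshape(-1,1,2),M,np.array([i['k1'],0,0,0,0.])).reshape(480,640,2)
    T=np.array(i['cam_to_world']); r=np.concatenate([q,np.ones((480,640,1))],-1)*d[...,None]
    return r@T[:3,:3].T+T[:3,3]
def proj(n,P):
    i,f=K(n); T=np.linalg.inv(np.array(i['cam_to_world'])); c=T[:3,:3]@np.array(P)+T[:3,3]; x,y=c[:2]/c[2]; s=1+i['k1']*(x*x+y*y)
    return f*x*s+i['cx'],f*y*s+i['cy']
E
python3 - <<'E'
from h import *
for n in('top','side'):
    snap(n,n+'0'); i=bot.camera_info(n); print(n,i['vfov'],i['k1'],np.round(i['cam_to_world'],3).tolist())
o=bot.get_obs();print({k:np.round(v,3).tolist() for k,v in o.items()}, bot.pinch_z)
E
```

```text
pics
top 52.32659783541693 -0.057504760320690934 [[-0.018, -0.999, 0.047, 0.461], [-1.0, 0.017, -0.02, 0.001], [0.019, -0.047, -0.999, 1.165], [0.0, 0.0, 0.0, 1.0]]
side 51.76286775765165 -0.09600696899991358 [[-0.976, -0.123, 0.18, 0.25], [-0.218, 0.542, -0.812, 1.121], [0.002, -0.832, -0.555, 0.878], [0.0, 0.0, 0.0, 1.0]]
{'clock': 0.1, 'joint_pos': [1.276, 0.241, 0.004, 1.335, 0.0, 1.571], 'joint_vel': [-0.001, -0.001, 0.003, 0.0, 0.0, 0.001], 'tau': [-0.0, -37.314, 25.301, 0.011, -0.0, 0.0], 'eef_pos': [0.145, 0.478, 0.23], 'tool_rot': [0.147, 0.989, -0.001, -0.0], 'ft_force': [0.202, -0.106, -0.666], 'ft_torque': [-0.055, 0.041, -0.019], 'grip_width': 0.086} 0.0187
```

View pics/top0.png

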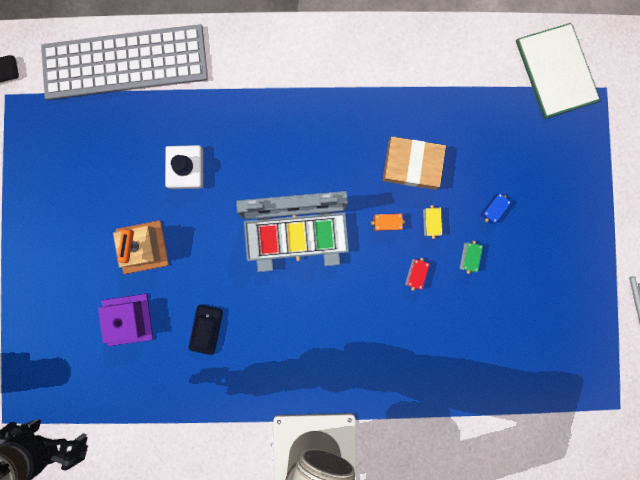

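View pics/side0.png

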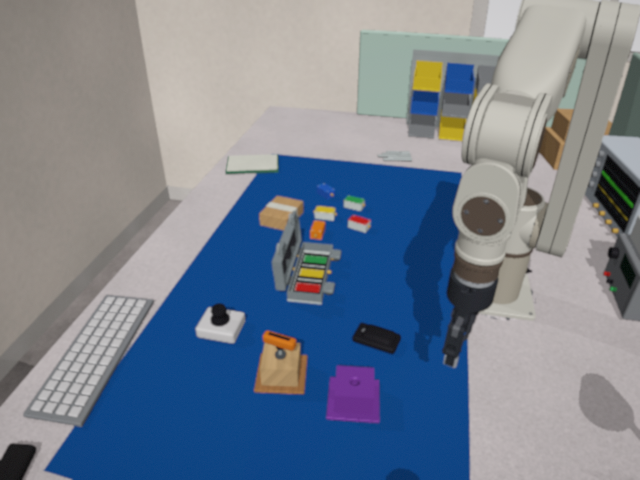

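Top view: red module at (417,273), yellow (433,222) and green (472,257). The look-alikes are orange at (388,222) and blue at (497,208). The box is at (297,237). The wooden stand with the orange driver is at (138,246), and the purple decoy is at (124,320).

```bash
cat >> h.py <<'E'
def ground(n,uv,z):
    return np.array([world(n,u,v,z=z)[:2] for u,v in uv])
def blobs(p,col):
    hsv=cv2.cvtColor(np.ascontiguousarray(p),cv2.COLOR_RGB2HSV); H,S,V=hsv[...,0].astype(int),hsv[...,1],hsv[...,2]
    r={'red':(H<6)|(H>172),'orange':(H>=6)&(H<17),'yellow':(H>20)&(H<34),'green':(H>50)&(H<85)}[col]
    return (r&(S>150)&(V>90)).astype(np.uint8)
def rects(p,col,z,n='top',mn=80):
    m=blobs(p,col); k,l,st,c=cv2.connectedComponentsWithStats(m)
    out=[]
    for j in range(1,k):
        if st[j,4]<mn: continue
        ys,xs=np.nonzero(l==j); g=ground(n,np.stack([xs,ys],1).astype(float),z)
        (c0,s,a)=cv2.minAreaRect((g*1000).astype(np.float32))
        if s[0]<s[1]: s=s[::-1]; a+=90
        a=(a+90)%180-90
        out.append((np.round(c[j]).tolist(),np.round(np.array(c0)/1000,4).tolist(),np.round(s,1).tolist(),round(a,1),np.round(g.mean(0),4).tolist()))
    return out
E
python3 - <<'E'
from h import *
p,d=snap('top','t1')
for c,z in (('red',.03),('yellow',.03),('green',.03),('orange',.086)):
    for b in rects(p,c,z): print(c,z,b)
for c in('red','yellow','green'):
    print('pad',[b for b in rects(p,c,.006)])
for t in('red_module','yellow_module','green_module','driver_bar','stand_hole','lid_front','fastener_left_slot','fastener_right_slot'):
    print(t,[(np.round(x['at'],3).tolist(),round(x['confidence'],2)) for x in bot.find_in('top',t)][:4])
P=cloud('top',d)
for u,v in((417,273),(433,222),(472,257),(269,240),(297,237),(324,234),(125,246),(134,247),(155,250),(265,265),(332,260),(117,322),(150,240)): print((u,v),np.round(P[v,u],3))
im=cv2.resize(p[180:290,90:370],None,fx=2.85,fy=2.85,interpolation=cv2.INTER_CUBIC); cv2.imwrite('pics/c1.png',im[:,:,::-1])
E
```

```text
red 0.03 ([268.0, 239.0], [0.5118, 0.0984], [61.5, 36.1], 4.0, [0.5119, 0.0983])
red 0.03 ([418.0, 274.0], [0.4245, -0.249], [63.7, 35.0], -18.5, [0.4246, -0.249])Traceback (most recent call last):
  File "<stdin>", line 4, in <module>
  File "h.py", line 35, in rects
    ys,xs=np.nonzero(l==j); g=ground(n,np.stack([xs,ys],1).astype(float),z)
                              ~~~~~~^^^^^^^^^^^^^^^^^^^^^^^^^^^^^^^^^^^^^^^
  File "h.py", line 25, in ground
    return np.array([world(n,u,v,z=z)[:2] for u,v in uv])
                     ~~~~~^^^^^^^^^^^
  File "h.py", line 12, in world
    i,f=K(n); q=unproj(n,u,v,d); T=np.array(i['cam_to_world']); r=T[:3,:3]@np.array([q[0],q[1],1]); o=T[:3,3]
                ~~~~~~^^^^^^^^^
  File "h.py", line 8, in unproj
    i,f=K(n); M=np.array([[f,0,i['cx']],[0,f,i['cy']],[0,0,1.]])
        ~^^^
  File "h.py", line 6, in K
    i=bot.camera_info(n); f=240/np.tan(np.radians(i['vfov'])/2); return i,f
ValueError: time passes only in moves, steps and waits
```

Too many camera_info calls; I'll cache the calibration.

```bash
python3 - <<'E'
s=open('h.py').read()
s=s.replace("def K(n):\n    i=bot.camera_info(n);","_c={}\ndef K(n):\n    if n not in _c: _c[n]=bot.camera_info(n)\n    i=_c[n];")
open('h.py','w').write(s)
E
cat > a.py <<'E'
from h import *
p,d=snap('top','t1')
for c,z in (('red',.03),('yellow',.03),('green',.03),('orange',.086)):
    for b in rects(p,c,z): print(c,z,b)
for c in('red','yellow','green'):
    print('pad',[b for b in rects(p,c,.006)])
for t in('red_module','yellow_module','green_module','driver_bar','stand_hole','lid_front','fastener_left_slot','fastener_right_slot'):
    print(t,[(np.round(x['at'],3).tolist(),round(x['confidence'],2)) for x in bot.find_in('top',t)][:4])
P=cloud('top',d)
for u,v in((417,273),(433,222),(472,257),(269,240),(297,237),(324,234),(125,246),(134,247),(155,250),(265,265),(332,260),(117,322),(150,240)): print((u,v),np.round(P[v,u],3))
im=cv2.resize(p[180:290,90:370],None,fx=2.85,fy=2.85,interpolation=cv2.INTER_CUBIC); cv2.imwrite('pics/c1.png',im[:,:,::-1])
E
python3 a.py
```

```text
red 0.03 ([268.0, 239.0], [0.5118, 0.0984], [61.5, 36.1], 4.0, [0.5119, 0.0983])
red 0.03 ([418.0, 274.0], [0.425, -0.2492], [64.2, 34.9], -17.6, [0.4248, -0.2491])
yellow 0.03 ([434.0, 221.0], [0.549, -0.2893], [68.4, 34.9], 2.1, [0.5476, -0.2893])
yellow 0.03 ([296.0, 237.0], [0.5163, 0.0339], [61.1, 36.0], 4.3, [0.5162, 0.0338])
green 0.03 ([324.0, 234.0], [0.5207, -0.0307], [60.4, 35.0], 4.1, [0.5208, -0.0308])
green 0.03 ([473.0, 257.0], [0.462, -0.3801], [63.3, 34.9], -12.6, [0.4618, -0.3803])
orange 0.086 ([388.0, 222.0], [0.5439, -0.1728], [62.7, 33.5], 89.1, [0.5433, -0.1728])
orange 0.086 ([126.0, 243.0], [0.505, 0.3976], [81.1, 63.4], 3.9, [0.5054, 0.4089])
orange 0.086 ([147.0, 264.0], [0.4751, 0.3709], [98.8, 57.0], -78.1, [0.4592, 0.3622])
pad [([268.0, 239.0], [0.5128, 0.1004], [62.8, 36.8], 4.0, [0.513, 0.1004]), ([418.0, 274.0], [0.4242, -0.2544], [65.5, 35.6], -17.6, [0.424, -0.2544])]
pad [([434.0, 221.0], [0.5508, -0.2954], [69.9, 35.7], 2.1, [0.5494, -0.2954]), ([296.0, 237.0], [0.5175, 0.0346], [62.4, 36.7], 4.3, [0.5173, 0.0345])]
pad [([324.0, 234.0], [0.522, 
[... 271 characters left out ...]
 0.67)]
green_module [([0.46, -0.377, 0.028], 0.72)]
driver_bar [([0.5, 0.402, 0.118], 0.71)]
stand_hole [([0.329, 0.43, 0.062], 0.97), ([0.497, 0.378, 0.046], 0.76)]
lid_front [([0.576, 0.039, 0.126], 0.64)]
fastener_left_slot [([0.536, 0.035, 0.012], 0.51)]
fastener_right_slot []
(417, 273) [ 0.427 -0.247  0.032]
(433, 222) [ 0.545 -0.288  0.031]
(472, 257) [ 0.462 -0.378  0.031]
(269, 240) [0.511 0.099 0.002]
(297, 237) [0.517 0.032 0.002]
(324, 234) [ 0.523 -0.032  0.006]
(125, 246) [0.498 0.399 0.118]
(134, 247) [0.497 0.398 0.067]
(155, 250) [0.49  0.359 0.039]
(265, 265) [0.452 0.106 0.032]
(332, 260) [ 0.461 -0.049  0.034]
(117, 322) [0.327 0.446 0.044]
(150, 240) [0.513 0.364 0.06 ]
```

View pics/c1.png

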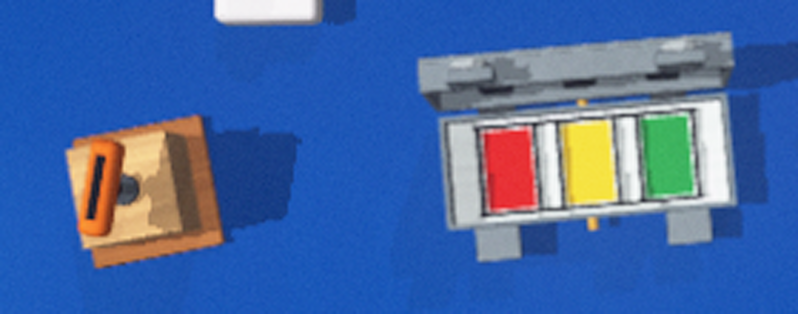

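Crop: the orange bar sits on the wooden stand, with red, yellow and green bays from left to right and the lid standing open. All measured sizes match. I'll take the red module at pixel (417,273) first.

move_arm([
  [[1.75,-4.5,0,0,0,0,1],[1.75,-4.5,0,0,0,0,1],[1.75,-4.5,0,0,0,0,1],[1.75,-4.5,0,0,0,0,1],[1.75,-4.5,0,0,0,0,1]],
])

```text
clock: 1.1
eef_pos: [0.2331, 0.252, 0.2298]
tool_rot: [0.141, 0.99, 0.001, 0.001]
ft_force: [0.9, 0.4, 1.0]
grip_width: 0.0853
```

move_arm([
  [[1.75,-4.5,0,0,0,0,1],[1.75,-4.5,0,0,0,0,1],[1.75,-4.5,0,0,0,0,1],[1.75,-4.5,0,0,0,0,1],[1.75,-4.5,0,0,0,0,1]],
])

```text
clock: 1.6
eef_pos: [0.3222, 0.0184, 0.2318]
tool_rot: [0.139, 0.99, 0.003, 0.005]
ft_force: [1.3, 0.5, 0.3]
grip_width: 0.0852
```

move_arm([
  [[1.75,-4.5,0,0,0,0,1],[1.75,-4.5,0,0,0,0,1],[1.75,-4.5,0,0,0,0,1],[1.75,-4.5,0,0,0,0,1],[0,0,0,0,0,0,1]],
])

```text
clock: 2.1
eef_pos: [0.3947, -0.174, 0.2334]
tool_rot: [0.144, 0.99, 0.002, 0.009]
ft_force: [0.1, 1.0, 0.4]
grip_width: 0.0855
```

```bash
cat > go.py <<'E'
import sys,numpy as np
from scipy.spatial.transform import Rotation as R
from workcell import bot
def need(x,y,z,jaw,o=None):
    o=o or bot.get_obs()
    best=None
    for j in(jaw,jaw+180):
        a=np.radians(j); ty=np.array([np.cos(a),np.sin(a),0]); tz=np.array([0,0,-1.]); tx=np.cross(ty,tz)
        Rt=R.from_matrix(np.stack([tx,ty,tz],1)); rv=np.degrees((Rt*R.from_quat(o['tool_rot']).inv()).as_rotvec())
        if best is None or abs(rv[2])<abs(best[2]): best=rv
    d=(np.array([x,y,z])-o['eef_pos'])*100
    print('shift',np.round(d,2),'turn',np.round(best,1),'j6',round(o['joint_pos'][5],2),'clk',o['clock'],'F',np.round(o['ft_force'],1),'w',round(o['grip_width'],4))
if __name__=='__main__': need(*map(float,sys.argv[1:5]))
E
cat > b.py <<'E'
from h import *
import sys
p,d=snap('top','t%d'%int(bot.get_obs()['clock']*100))
for c in('red','yellow','green'):
    for b in rects(p,c,.03): print(c,b)
E
python3 b.py; python3 go.py .4248 -.2491 .007 72.4
```

```text
red ([268.0, 239.0], [0.5119, 0.0984], [61.7, 36.1], 4.0, [0.512, 0.0984])
red ([419.0, 269.0], [0.4325, -0.2519], [47.0, 35.5], -17.5, [0.435, -0.2516])
yellow ([434.0, 221.0], [0.5468, -0.2894], [63.9, 34.9], 2.1, [0.5472, -0.2894])
yellow ([296.0, 237.0], [0.5163, 0.0337], [61.5, 36.1], 3.9, [0.5162, 0.0338])
green ([324.0, 234.0], [0.5208, -0.0306], [60.6, 35.2], 4.1, [0.5209, -0.0308])
green ([473.0, 257.0], [0.4624, -0.3801], [62.6, 34.6], -13.2, [0.4622, -0.3802])
shift [  3.14  -7.74 -22.63] turn [-0.2  1.  -1.2] j6 -0.13 clk 2.15 F [-0.1 -0.   0.6] w 0.0855
```

move_arm([
  [[1.6,-3.9,-2,0,0.5,-0.6,1],[1.6,-3.9,-2,0,0.5,-0.6,1],[0,0,-4,0,0,0,1],[0,0,-4,0,0,0,1],[0,0,-4,0,0,0,1]],
])

```text
clock: 2.65
eef_pos: [0.4314, -0.2503, 0.0769]
tool_rot: [0.151, 0.988, -0.0, 0.008]
ft_force: [0.4, 0.6, 0.2]
grip_width: 0.0853
```

```bash
python3 go.py .4248 -.2491 .007 72.4
```

```text
shift [-0.66  0.12 -6.99] turn [ 0.2  0.9 -0.2] j6 -0.23 clk 2.65 F [0.4 0.6 0.2] w 0.0853
```

move_arm([
  [[-0.6,0.1,-2,0,0.9,0,1],[0,0,-2,0,0,0,1],[0,0,-2,0,0,0,1],[0,0,-0.8,0,0,0,1],[0,0,0,0,0,0,1]],
])

```text
clock: 3.15
eef_pos: [0.4197, -0.2387, 0.0019]
tool_rot: [0.147, 0.989, 0.002, -0.007]
ft_force: [0.2, 0.0, 0.2]
grip_width: 0.0855
```

```bash
python3 go.py .4248 -.2491 .007 72.4
```

```text
shift [ 0.51 -1.04  0.51] turn [-0.4 -0.7 -0.7] j6 -0.22 clk 3.15 F [0.2 0.  0.2] w 0.0855
```

move_arm([
  [[0.5,-1.0,0.5,-0.4,-0.7,-0.7,1],[0,0,0,0,0,0,1],[0,0,0,0,0,0,1],[0,0,0,0,0,0,1],[0,0,0,0,0,0,1]],
])

```text
clock: 3.65
eef_pos: [0.4285, -0.2505, 0.0121]
tool_rot: [0.153, 0.988, -0.002, 0.005]
ft_force: [-0.0, -1.1, -0.3]
grip_width: 0.0852
```

```bash
python3 go.py .4248 -.2491 .007 72.4
```

```text
shift [-0.37  0.14 -0.51] turn [ 0.3  0.5 -0. ] j6 -0.22 clk 3.65 F [-0.  -1.1 -0.3] w 0.0852
```

move_arm([
  [[-0.2,0.1,-0.3,0,0.5,0,1],[0,0,0,0,0,0,1],[0,0,0,0,0,0,1],[0,0,0,0,0,0,1],[0,0,0,0,0,0,1]],
])

```text
clock: 4.15
eef_pos: [0.4261, -0.2494, 0.0089]
tool_rot: [0.153, 0.988, -0.003, -0.0]
ft_force: [0.2, -0.1, 0.3]
grip_width: 0.0858
```

```bash
python3 go.py .4248 -.2491 .007 72.4
```

```text
shift [-0.13  0.03 -0.19] turn [ 0.3 -0.1 -0. ] j6 -0.22 clk 4.15 F [ 0.2 -0.1  0.3] w 0.0858
```

move_arm([
  [[-0.1,0,-0.2,0,0,0,0],[0,0,0,0,0,0,0],[0,0,0,0,0,0,0],[0,0,0,0,0,0,0],[0,0,0,0,0,0,0]],
])

```text
clock: 4.65
eef_pos: [0.425, -0.2495, 0.0068]
tool_rot: [0.153, 0.988, -0.003, -0.0]
ft_force: [-0.1, -0.5, -1.3]
grip_width: 0.0349
```

move_arm([
  [[0,0,0,0,0,0,0],[0,0,0,0,0,0,0],[0,0,1,0,0,0,0],[0,0,1,0,0,0,0],[0,0,1,0,0,0,0]],
])

```text
clock: 5.15
eef_pos: [0.4232, -0.2484, 0.037]
tool_rot: [0.153, 0.988, -0.002, -0.003]
ft_force: [0.1, 0.7, -1.6]
grip_width: 0.0349
```

```bash
python3 go.py .5125 .1002 .2 94
```

```text
shift [ 8.93 34.86 16.3 ] turn [ 0.2 -0.3 21.6] j6 -0.22 clk 5.15 F [ 0.1  0.7 -1.6] w 0.0349
```

move_arm([
  [[0,0,4,0,0,0,0],[1,4,2,0,0,3,0],[1,4.5,1,0,0,3,0],[1,4.5,0,0,0,3,0],[1,4.5,0,0,0,3,0]],
])

```text
clock: 5.65
eef_pos: [0.4661, -0.0746, 0.1169]
tool_rot: [0.052, 0.999, -0.004, 0.003]
ft_force: [1.2, -0.2, -1.7]
grip_width: 0.0346
```

```bash
python3 go.py .5125 .1002 .1 94
```

```text
shift [ 4.64 17.48 -1.69] turn [ 0.4  0.4 10. ] j6 -0.05 clk 5.65 F [ 1.2 -0.2 -1.7] w 0.0346
```

move_arm([
  [[1.2,4.4,-0.4,0,0,2.5,0],[1.2,4.4,-0.4,0,0,2.5,0],[1.1,4.4,-0.4,0,0,2.5,0],[0.6,2.5,0,0,0,1,0],[0,0,0,0,0,0,0]],
])

```text
clock: 6.15
eef_pos: [0.5108, 0.0947, 0.1116]
tool_rot: [-0.03, 1.0, -0.002, 0.01]
ft_force: [-0.7, -0.6, -1.6]
grip_width: 0.0348
```

```bash
python3 go.py .5125 .1002 .07 94
```

```text
shift [ 0.17  0.55 -4.16] turn [0.2 1.1 0.6] j6 0.13 clk 6.15 F [-0.7 -0.6 -1.6] w 0.0348
```

move_arm([
  [[0.2,0.5,-2,0,1,0.6,0],[0,0,-2,0,0,0,0],[0,0,0,0,0,0,0],[0,0,0,0,0,0,0],[0,0,0,0,0,0,0]],
])

```text
clock: 6.65
eef_pos: [0.5138, 0.0992, 0.0755]
tool_rot: [-0.035, 0.999, -0.002, 0.003]
ft_force: [-0.6, -0.4, -2.3]
grip_width: 0.0347
```

```bash
python3 go.py .5125 .1002 .014 94
```

```text
shift [-0.13  0.1  -6.15] turn [ 0.2  0.3 -0. ] j6 0.12 clk 6.65 F [-0.6 -0.4 -2.3] w 0.0347
```

move_arm([
  [[-0.1,0.1,-1.5,0,0,0,0],[0,0,-1.5,0,0,0,0],[0,0,-1.3,0,0,0,0],[0,0,0,0,0,0,0],[0,0,0,0,0,0,0]],
])

```text
clock: 7.15
eef_pos: [0.517, 0.0985, 0.0383]
tool_rot: [-0.033, 0.999, -0.002, 0.008]
ft_force: [-0.2, -0.1, -1.6]
grip_width: 0.0347
```

```bash
python3 go.py .5125 .1002 .013 94; python3 b.py
```

```text
shift [-0.45  0.17 -2.53] turn [0.2 1.  0.2] j6 0.13 clk 7.15 F [-0.2 -0.1 -1.6] w 0.0347
yellow ([433.0, 221.0], [0.5468, -0.2894], [63.9, 34.9], 2.1, [0.5467, -0.2893])
yellow ([297.0, 238.0], [0.5165, 0.0333], [62.0, 35.7], 1.9, [0.5132, 0.0309])
green ([324.0, 234.0], [0.5207, -0.0307], [60.4, 35.0], 4.2, [0.5208, -0.0307])
green ([473.0, 257.0], [0.4619, -0.3798], [62.4, 34.4], -12.6, [0.4617, -0.3798])
```

move_arm([
  [[-0.4,0.15,-0.3,0,1,0,0],[0,0,0,0,0,0,0],[0,0,0,0,0,0,0],[0,0,0,0,0,0,0],[0,0,0,0,0,0,0]],
])

```text
clock: 7.7
eef_pos: [0.5146, 0.1003, 0.038]
tool_rot: [-0.033, 0.999, -0.001, 0.001]
ft_force: [0.9, -0.2, -2.6]
grip_width: 0.0349
```

```bash
python3 go.py .5125 .1002 .013 94
```

```text
shift [-0.21 -0.01 -2.5 ] turn [0.1 0.2 0.2] j6 0.13 clk 7.7 F [ 0.9 -0.2 -2.6] w 0.0349
```

move_arm([
  [[-0.2,0,-0.6,0,0,0,0],[-0.1,0,-0.6,0,0,0,0],[0,0,-0.5,0,0,0,0],[0,0,0,0,0,0,0],[0,0,0,0,0,0,0]],
])

```text
clock: 8.2
eef_pos: [0.5106, 0.1002, 0.0188]
tool_rot: [-0.033, 0.999, -0.001, 0.001]
ft_force: [0.3, 0.3, -2.4]
grip_width: 0.0353
```

```bash
python3 go.py .5125 .1002 .013 94
```

```text
shift [ 0.19 -0.   -0.58] turn [0.1 0.1 0.2] j6 0.13 clk 8.2 F [ 0.3  0.3 -2.4] w 0.0353
```

move_arm([
  [[0.2,0,-0.3,0,0,0,0],[0,0,-0.2,0,0,0,0],[0,0,0,0,0,0,0],[0,0,0,0,0,0,0],[0,0,0,0,0,0,0]],
])

```text
clock: 8.7
eef_pos: [0.5132, 0.1003, 0.0135]
tool_rot: [-0.033, 0.999, -0.001, 0.001]
ft_force: [-0.6, 0.6, -1.5]
grip_width: 0.035
```

```bash
python3 go.py .5125 .1002 .013 94
```

```text
shift [-0.07 -0.01 -0.05] turn [0.1 0.1 0.2] j6 0.13 clk 8.7 F [-0.6  0.6 -1.5] w 0.035
```

move_arm([
  [[0,0,-0.1,0,0,0,0],[0,0,0,0,0,0,0],[0,0,0,0,0,0,0.6],[0,0,0,0,0,0,0.6],[0,0,0,0,0,0,0.6]],
])

```text
clock: 9.2
eef_pos: [0.5145, 0.1006, 0.0142]
tool_rot: [-0.033, 0.999, -0.001, 0.002]
ft_force: [0.3, 0.6, 0.2]
grip_width: 0.0512
```

move_arm([
  [[0,0,1,0,0,0,0.6],[0,0,2,0,0,0,0.6],[0,0,4,0,0,0,0.6],[0,-3,4,0,0,0,0.8],[0,-4,2,0,0,0,1]],
])

```text
clock: 9.7
eef_pos: [0.5112, 0.0322, 0.1471]
tool_rot: [-0.037, 0.999, -0.001, -0.001]
ft_force: [1.3, -0.6, -0.2]
grip_width: 0.0781
```

move_arm([
  [[0,-5,0,0,0,0,1],[0,-5,0,0,0,0,1],[0,-5,0,0,0,0,1],[0,-5,0,0,0,0,1],[0,0,0,0,0,0,1]],
])

```text
clock: 10.2
eef_pos: [0.5151, -0.1753, 0.1582]
tool_rot: [-0.036, 0.999, -0.004, 0.009]
ft_force: [0.3, 0.4, 0.4]
grip_width: 0.0855
```

```bash
python3 b.py; python3 go.py .5472 -.2894 .007 92.1; python3 - <<'E'
from h import *
import glob,os
f=max(glob.glob('pics/t*.png'),key=os.path.getmtime); im=cv2.imread(f)[170:300,220:500]; cv2.imwrite('pics/c2.png',cv2.resize(im,None,fx=2.8,fy=2.8,interpolation=cv2.INTER_CUBIC))
E
```

```text
red ([268.0, 238.0], [0.5137, 0.0995], [64.9, 36.0], 3.6, [0.5133, 0.0995])
yellow ([296.0, 237.0], [0.5164, 0.0338], [61.7, 36.3], 3.9, [0.5162, 0.0339])
green ([324.0, 234.0], [0.5208, -0.0307], [60.6, 35.0], 4.1, [0.5209, -0.0308])
shift [  3.21 -11.66 -15.12] turn [ 0.3  1.  -2.2] j6 -0.4 clk 10.25 F [ 0.4 -0.4  0.6] w 0.0857
```

View pics/c2.png

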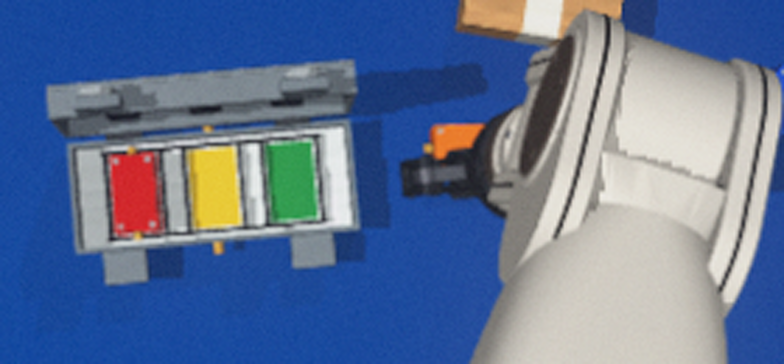

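Red is seated inside its rails. Next is yellow. The arm hides it from the top camera, so I'll check with the side camera.

```bash
cat > s.py <<'E'
from h import *
p,d=snap('side','s%d'%int(bot.get_obs()['clock']*100))
for c in('red','yellow','green'):
    for b in rects(p,c,.03,'side',40): print(c,b)
cv2.imwrite('pics/sc.png',cv2.resize(p[150:310,220:420],None,fx=3.5,fy=3.5,interpolation=cv2.INTER_CUBIC)[:,:,::-1])
E
python3 s.py
```

```text
red ([307.0, 280.0], [0.5105, 0.0954], [58.3, 25.3], 3.7, [0.5109, 0.095])
yellow ([427.0, 76.0], [0.2624, -2.0623], [655.8, 157.4], -89.4, [0.2615, -2.0344])
yellow ([446.0, 129.0], [0.1437, -1.1588], [284.2, 67.6], -89.1, [0.1442, -1.1417])
yellow ([325.0, 209.0], [0.5425, -0.288], [55.4, 24.2], -1.1, [0.5427, -0.2882])
yellow ([312.0, 272.0], [0.5056, 0.0591], [61.4, 31.5], 0.7, [0.5051, 0.0596])
green ([618.0, 189.0], [-0.5063, -0.7014], [283.0, 16.4], -81.6, [-0.5074, -0.6877])
green ([354.0, 199.0], [0.4588, -0.3815], [52.2, 25.8], -12.2, [0.4586, -0.3813])
green ([315.0, 260.0], [0.5098, -0.0002], [55.8, 27.1], 4.1, [0.5095, -0.0001])
```

View pics/sc.png

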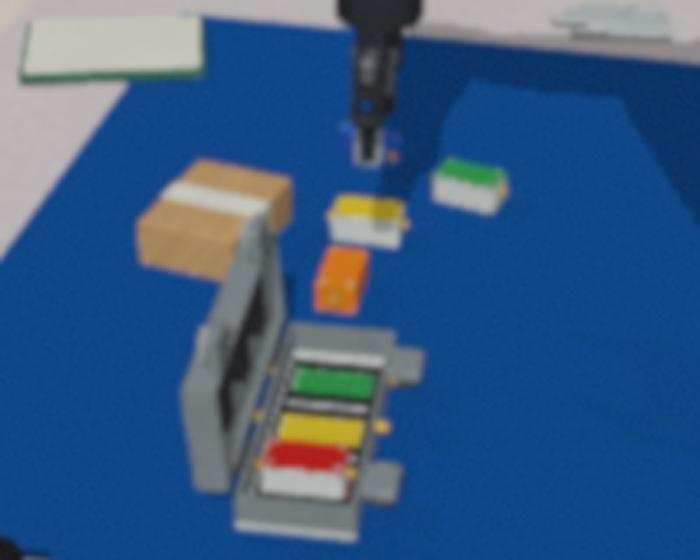

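Side view (crop centre (325,209)): yellow is unmoved, and red stands in its bay. Moving on to yellow.

move_arm([
  [[1,-4,-2,0,0.5,-1,1],[1,-4,-2,0,0.5,-1,1],[0.8,-2.8,-1,0,0,0,1],[0,0,0,0,0,0,1],[0,0,0,0,0,0,1]],
])

```text
clock: 10.8
eef_pos: [0.5459, -0.2735, 0.1083]
tool_rot: [-0.027, 1.0, -0.001, -0.0]
ft_force: [0.3, 0.4, 0.4]
grip_width: 0.0855
```

```bash
python3 go.py .547 -.2894 .007 92.1
```

```text
shift [  0.11  -1.59 -10.13] turn [ 0.1 -0.  -1. ] j6 -0.52 clk 10.8 F [0.3 0.4 0.4] w 0.0855
```

move_arm([
  [[0,-0.8,-2,0,0,-1,1],[0,-0.7,-2,0,0,0,1],[0,0,-2,0,0,0,1],[0,0,-1,0,0,0,1],[0,0,0,0,0,0,1]],
])

```text
clock: 11.3
eef_pos: [0.5487, -0.2789, 0.0411]
tool_rot: [-0.024, 1.0, -0.0, 0.002]
ft_force: [-0.6, -0.6, 0.7]
grip_width: 0.0857
```

```bash
python3 go.py .547 -.2894 .007 92.1
```

```text
shift [-0.17 -1.05 -3.41] turn [ 0.   0.2 -0.7] j6 -0.52 clk 11.3 F [-0.6 -0.6  0.7] w 0.0857
```

move_arm([
  [[-0.1,-1.0,-1,0,0,-0.5,1],[0,0,-1,0,0,0,1],[0,0,-1,0,0,0,1],[0,0,0,0,0,0,1],[0,0,0,0,0,0,1]],
])

```text
clock: 11.8
eef_pos: [0.5497, -0.2887, 0.012]
tool_rot: [-0.021, 1.0, -0.001, 0.004]
ft_force: [-0.5, 0.0, 0.9]
grip_width: 0.0853
```

```bash
python3 go.py .547 -.2894 .007 92.1
```

```text
shift [-0.27 -0.07 -0.5 ] turn [ 0.2  0.5 -0.3] j6 -0.53 clk 11.8 F [-0.5  0.   0.9] w 0.0853
```

move_arm([
  [[-0.25,-0.1,-0.5,0,0.5,-0.3,1],[0,0,0,0,0,0,0.8],[0,0,0,0,0,0,0.6],[0,0,0,0,0,0,0],[0,0,0,0,0,0,0]],
])

```text
clock: 12.3
eef_pos: [0.5479, -0.2905, 0.008]
tool_rot: [-0.018, 1.0, -0.002, 0.0]
ft_force: [-0.1, -0.7, -1.6]
grip_width: 0.035
```

move_arm([
  [[0,0,0,0,0,0,0],[0,0,0,0,0,0,0],[0,0,0,0,0,0,0],[0,0,1,0,0,0,0],[0,0,1,0,0,0,0]],
])

```text
clock: 12.8
eef_pos: [0.5458, -0.2894, 0.0267]
tool_rot: [-0.018, 1.0, -0.001, -0.002]
ft_force: [-0.2, 0.4, -1.5]
grip_width: 0.0349
```

```bash
python3 go.py .5175 .0343 .1 94
```

```text
shift [-2.83 32.37  7.33] turn [ 0.1 -0.2  2. ] j6 -0.52 clk 12.8 F [-0.2  0.4 -1.5] w 0.0349
```

move_arm([
  [[0,0,4,0,0,0,0],[-0.4,3,2.5,0,0,0.4,0],[-0.5,4.8,0,0,0,0.4,0],[-0.5,4.8,0,0,0,0.4,0],[-0.5,4.8,0,0,0,0.4,0]],
])

```text
clock: 13.3
eef_pos: [0.5297, -0.1183, 0.1007]
tool_rot: [-0.026, 1.0, -0.003, 0.004]
ft_force: [1.1, 1.2, -2.2]
grip_width: 0.0347
```

move_arm([
  [[-0.3,4.8,0,0,0,0.4,0],[-0.3,4.8,0,0,0,0,0],[0,3,0,0,0,0,0],[0,0,0,0,0,0,0],[0,0,0,0,0,0,0]],
])

```text
clock: 13.8
eef_pos: [0.5235, 0.0186, 0.1074]
tool_rot: [-0.034, 0.999, -0.002, 0.008]
ft_force: [-0.5, -0.1, -2.0]
grip_width: 0.0351
```

```bash
python3 go.py .5175 .0343 .06 94
```

```text
shift [-0.6   1.57 -4.74] turn [0.3 1.  0.1] j6 -0.03 clk 13.8 F [-0.5 -0.1 -2. ] w 0.0351
```

move_arm([
  [[-0.6,1.6,-1,0,1,0,0],[0,0,-1.2,0,0,0,0],[0,0,-1.2,0,0,0,0],[0,0,0,0,0,0,0],[0,0,0,0,0,0,0]],
])

```text
clock: 14.3
eef_pos: [0.5192, 0.03, 0.0737]
tool_rot: [-0.031, 1.0, -0.003, 0.001]
ft_force: [0.1, 1.6, -1.1]
grip_width: 0.035
```

```bash
python3 go.py .5175 .0343 .04 94
```

```text
shift [-0.17  0.43 -3.37] turn [0.4 0.2 0.5] j6 0.0 clk 14.3 F [ 0.1  1.6 -1.1] w 0.035
```

move_arm([
  [[-0.15,0.4,-1,0,0,0.4,0],[-0.1,0,-1,0,0,0,0],[0,0,-1,0,0,0,0],[0,0,0,0,0,0,0],[0,0,0,0,0,0,0]],
])

```text
clock: 14.8
eef_pos: [0.5165, 0.0328, 0.0411]
tool_rot: [-0.033, 0.999, -0.003, 0.001]
ft_force: [-0.3, 0.3, -1.5]
grip_width: 0.0347
```

```bash
python3 go.py .5178 .0345 .014 94
```

```text
shift [ 0.13  0.17 -2.71] turn [0.4 0.2 0.2] j6 0.0 clk 14.8 F [-0.3  0.3 -1.5] w 0.0347
```

move_arm([
  [[0.1,0.15,-0.7,0.3,0,0.2,0],[0,0,-0.7,0,0,0,0],[0,0,-0.6,0,0,0,0],[0,0,0,0,0,0,0],[0,0,0,0,0,0,0]],
])

```text
clock: 15.3
eef_pos: [0.5181, 0.0347, 0.0196]
tool_rot: [-0.035, 0.999, -0.0, 0.002]
ft_force: [0.6, -0.4, -1.6]
grip_width: 0.0349
```

```bash
python3 go.py .5178 .0345 .014 94
```

```text
shift [-0.03 -0.02 -0.56] turn [ 0.   0.2 -0.1] j6 -0.0 clk 15.3 F [ 0.6 -0.4 -1.6] w 0.0349
```

move_arm([
  [[0,0,-0.5,0,0,0,0],[0,0,0,0,0,0,0],[0,0,0,0,0,0,0.6],[0,0,0,0,0,0,0.6],[0,0,0,0,0,0,0.6]],
])

```text
clock: 15.8
eef_pos: [0.5195, 0.0347, 0.0154]
tool_rot: [-0.035, 0.999, -0.0, 0.003]
ft_force: [-0.3, -0.4, -0.5]
grip_width: 0.0514
```

move_arm([
  [[0,0,1,0,0,0,0.6],[0,0,2,0,0,0,0.6],[0,0,4,0,0,0,0.6],[-1,-3,3,0,0,-2,0.8],[-1,-4,1,0,0,-2,1]],
])

```text
clock: 16.3
eef_pos: [0.4991, -0.0333, 0.1307]
tool_rot: [-0.004, 1.0, -0.0, 0.003]
ft_force: [1.1, -1.5, 1.1]
grip_width: 0.0779
```

move_arm([
  [[-1,-4.5,0,0,0,-4,1],[-1,-4.5,0,0,0,-4,1],[0,-4.5,0,0,0,-4,1],[0,-4.5,0,0,0,0,1],[0,0,0,0,0,0,1]],
])

```text
clock: 16.8
eef_pos: [0.4806, -0.2239, 0.1413]
tool_rot: [0.107, 0.994, -0.003, 0.012]
ft_force: [-0.3, -0.9, 0.5]
grip_width: 0.0852
```

```bash
python3 b.py; python3 s.py; python3 go.py .462 -.38 .1 77.4
```

```text
red ([268.0, 238.0], [0.5137, 0.0995], [64.9, 36.0], 3.6, [0.5135, 0.0994])
yellow ([297.0, 236.0], [0.5187, 0.032], [68.1, 39.9], 3.9, [0.5188, 0.032])
green ([324.0, 234.0], [0.5208, -0.0306], [60.6, 35.2], 4.1, [0.5209, -0.0308])
red ([307.0, 280.0], [0.5098, 0.0949], [57.7, 26.1], 12.8, [0.5109, 0.0949])
yellow ([427.0, 76.0], [0.2604, -2.0619], [655.4, 162.1], -89.9, [0.2609, -2.0374])
yellow ([446.0, 129.0], [0.1438, -1.1584], [282.3, 63.0], 89.5, [0.1458, -1.1424])
yellow ([311.0, 264.0], [0.5166, 0.0216], [60.9, 32.9], 4.1, [0.5166, 0.0222])
green ([618.0, 190.0], [-0.5065, -0.7015], [283.0, 16.0], -81.6, [-0.5078, -0.6869])
green ([354.0, 199.0], [0.4587, -0.3822], [52.1, 26.2], -14.7, [0.4588, -0.3816])
green ([316.0, 258.0], [0.5098, -0.009], [55.6, 14.9], -2.9, [0.5084, -0.0083])
shift [ -1.84 -16.02  -4.08] turn [ 0.4  1.2 -0.6] j6 -0.22 clk 16.9 F [ 0.  -0.1 -0.1] w 0.0853
```

View pics/sc.png

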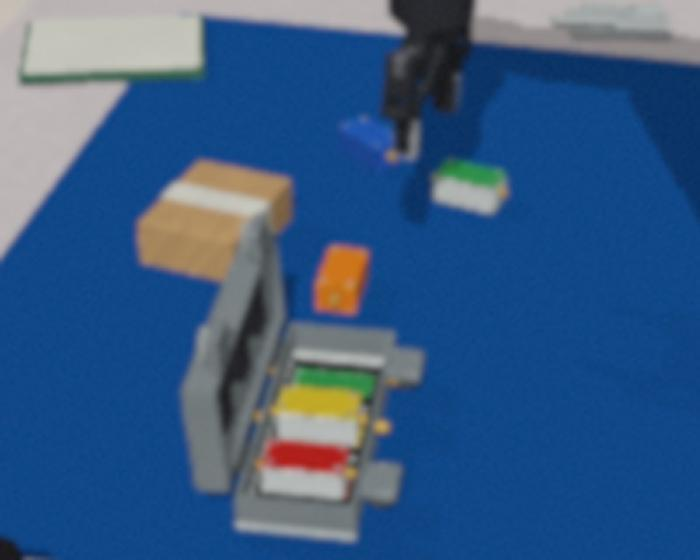

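Yellow is in its bay; I'll check its fit from above later. Green is unmoved.

move_arm([
  [[-0.4,-4.5,-1.5,0,0.5,-0.3,1],[-0.4,-4.5,-1.5,0,0.5,-0.3,1],[-0.6,-4.5,-1,0,0,0,1],[-0.3,-2,0,0,0,0,1],[0,0,0,0,0,0,1]],
])

```text
clock: 17.4
eef_pos: [0.4664, -0.3705, 0.1018]
tool_rot: [0.102, 0.995, -0.002, 0.003]
ft_force: [0.4, 0.5, -0.1]
grip_width: 0.0854
```

```bash
python3 go.py .462 -.3801 .007 77.2
```

```text
shift [-0.44 -0.96 -9.48] turn [ 0.2  0.4 -1.1] j6 -0.47 clk 17.4 F [ 0.4  0.5 -0.1] w 0.0854
```

move_arm([
  [[-0.4,-1,-1.5,0,0.4,-1,1],[0,0,-1.5,0,0,0,1],[0,0,-1.5,0,0,0,1],[0,0,-1.5,0,0,0,1],[0,0,0,0,0,0,1]],
])

```text
clock: 17.9
eef_pos: [0.4638, -0.3725, 0.038]
tool_rot: [0.107, 0.994, -0.001, -0.002]
ft_force: [0.6, 0.6, 0.1]
grip_width: 0.0857
```

```bash
python3 go.py .462 -.3801 .007 77.2
```

```text
shift [-0.18 -0.76 -3.1 ] turn [ 0.  -0.2 -0.5] j6 -0.46 clk 17.9 F [0.6 0.6 0.1] w 0.0857
```

move_arm([
  [[-0.2,-0.8,-1,0,0,-0.5,1],[0,-0.1,-1,0,0,0,1],[0,0,-0.9,0,0,0,1],[0,0,0,0,0,0,1],[0,0,0,0,0,0,1]],
])

```text
clock: 18.4
eef_pos: [0.4629, -0.38, 0.0073]
tool_rot: [0.11, 0.994, -0.001, -0.002]
ft_force: [-0.6, 0.7, 0.3]
grip_width: 0.0855
```

```bash
python3 go.py .462 -.3801 .007 77.2
```

```text
shift [-0.09 -0.01 -0.03] turn [ 0.1 -0.2 -0.1] j6 -0.47 clk 18.4 F [-0.6  0.7  0.3] w 0.0855
```

move_arm([
  [[0,0,0,0,0,0,0],[0,0,0,0,0,0,0],[0,0,0,0,0,0,0],[0,0,0,0,0,0,0],[0,0,0,0,0,0,0]],
])

```text
clock: 18.9
eef_pos: [0.4641, -0.3812, 0.0096]
tool_rot: [0.11, 0.994, -0.002, 0.0]
ft_force: [-0.2, 1.2, -2.2]
grip_width: 0.035
```

```bash
python3 go.py .5225 -.0316 .1 94
```

```text
shift [ 5.84 34.96  9.04] turn [ 0.2  0.  16.7] j6 -0.46 clk 18.9 F [-0.2  1.2 -2.2] w 0.035
```

move_arm([
  [[0,0,2,0,0,0,0],[0,0,4,0,0,0,0],[0.5,4,2.5,0,0,2,0],[0.8,4.8,0,0,0,2,0],[0.8,4.8,0,0,0,2,0]],
])

```text
clock: 19.4
eef_pos: [0.4834, -0.2468, 0.0954]
tool_rot: [0.062, 0.998, -0.002, -0.0]
ft_force: [1.0, 0.4, -0.7]
grip_width: 0.0346
```

move_arm([
  [[0.8,4.8,0,0,0,2,0],[0.8,4.8,0,0,0,2,0],[0.8,4.8,0,0,0,2,0],[0.8,4,0,0,0,2,0],[0,0,0,0,0,0,0]],
])

```text
clock: 19.9
eef_pos: [0.5156, -0.0511, 0.0962]
tool_rot: [-0.013, 1.0, -0.001, 0.001]
ft_force: [-0.6, -0.9, -1.9]
grip_width: 0.0346
```

```bash
python3 go.py .5225 -.0316 .07 94;python3 b.py
```

```text
shift [ 0.69  1.95 -2.62] turn [0.1 0.2 2.5] j6 -0.12 clk 19.9 F [-0.6 -0.9 -1.9] w 0.0346
red ([268.0, 238.0], [0.5137, 0.0995], [64.9, 36.0], 3.6, [0.5135, 0.0994])
yellow ([296.0, 236.0], [0.5199, 0.0322], [70.4, 40.0], 4.4, [0.5187, 0.0328])
```

move_arm([
  [[0.8,1.9,-1,0,0,2.4,0],[0,0,-1,0,0,0,0],[0,0,-0.6,0,0,0,0],[0,0,0,0,0,0,0],[0,0,0,0,0,0,0]],
])

```text
clock: 20.45
eef_pos: [0.5218, -0.0383, 0.0685]
tool_rot: [-0.031, 1.0, -0.003, -0.0]
ft_force: [-0.5, 0.4, -2.7]
grip_width: 0.0351
```

```bash
python3 go.py .5235 -.0316 .045 94
```

```text
shift [ 0.17  0.67 -2.35] turn [ 0.4 -0.   0.5] j6 -0.13 clk 20.45 F [-0.5  0.4 -2.7] w 0.0351
```

move_arm([
  [[0.2,0.7,-1,0.4,0,0.4,0],[0,0,-1,0,0,0,0],[0,0,-0.4,0,0,0,0],[0,0,0,0,0,0,0],[0,0,0,0,0,0,0]],
])

```text
clock: 20.95
eef_pos: [0.5236, -0.0327, 0.0425]
tool_rot: [-0.032, 0.999, 0.0, -0.0]
ft_force: [-0.2, 0.1, -1.0]
grip_width: 0.0346
```

```bash
python3 go.py .5235 -.0316 .015 94
```

```text
shift [-0.01  0.11 -2.75] turn [-0.1 -0.   0.3] j6 -0.13 clk 20.95 F [-0.2  0.1 -1. ] w 0.0346
```

move_arm([
  [[0,0.1,-0.7,0,0,0.3,0],[0,0,-0.7,0,0,0,0],[0,0,-0.6,0,0,0,0],[0,0,0,0,0,0,0],[0,0,0,0,0,0,0]],
])

```text
clock: 21.45
eef_pos: [0.5239, -0.0314, 0.021]
tool_rot: [-0.036, 0.999, 0.0, 0.0]
ft_force: [0.5, -0.4, -0.7]
grip_width: 0.0352
```

```bash
python3 go.py .5235 -.0316 .015 94
```

```text
shift [-0.04 -0.02 -0.6 ] turn [-0.   0.  -0.1] j6 -0.13 clk 21.45 F [ 0.5 -0.4 -0.7] w 0.0352
```

move_arm([
  [[0,0,-0.6,0,0,0,0],[0,0,0,0,0,0,0],[0,0,0,0,0,0,0.6],[0,0,0,0,0,0,0.6],[0,0,0,0,0,0,0.6]],
])

```text
clock: 21.95
eef_pos: [0.5255, -0.0315, 0.0157]
tool_rot: [-0.036, 0.999, 0.0, 0.002]
ft_force: [0.2, 0.5, 0.4]
grip_width: 0.0513
```

move_arm([
  [[0,0,1,0,0,0,0.6],[0,0,2,0,0,0,0.6],[0,0,4,0,0,0,0.6],[-3,-3,4,0,0,0,0.8],[-4,-3,2,0,0,0,1]],
])

```text
clock: 22.45
eef_pos: [0.462, -0.0848, 0.1425]
tool_rot: [-0.039, 0.999, 0.0, 0.001]
ft_force: [-0.4, -0.6, -0.0]
grip_width: 0.078
```

move_arm([
  [[-4,-1,0,0,0,0,1],[-4,0,0,0,0,0,1],[-3,0,0,0,0,0,1],[0,0,0,0,0,0,1],[0,0,0,0,0,0,1]],
])

```text
clock: 22.95
eef_pos: [0.3479, -0.0984, 0.1508]
tool_rot: [-0.036, 0.999, -0.003, 0.008]
ft_force: [-0.1, -0.4, -0.3]
grip_width: 0.0853
```

```bash
python3 b.py; python3 - <<'E'
from h import *
import glob,os
f=max(glob.glob('pics/t*.png'),key=os.path.getmtime); im=cv2.imread(f)[180:280,225:365]; cv2.imwrite('pics/c3.png',cv2.resize(im,None,fx=5.5,fy=5.5,interpolation=cv2.INTER_CUBIC))
E
```

```text
red ([268.0, 238.0], [0.5137, 0.0994], [64.9, 35.8], 3.6, [0.5135, 0.0992])
yellow ([297.0, 236.0], [0.5199, 0.032], [70.4, 39.9], 3.9, [0.5189, 0.0319])
green ([324.0, 233.0], [0.5236, -0.0307], [63.8, 35.9], 4.6, [0.5241, -0.0312])
```

View pics/c3.png

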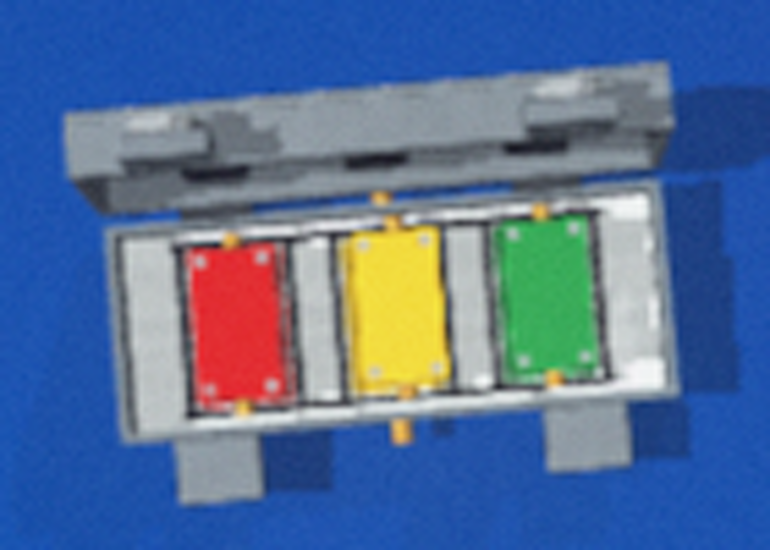

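All three modules sit inside their rails. Checking their heights and the lid's position.

```bash
python3 - <<'E'
from h import *
p,d=snap('top','t_lid'); P=cloud('top',d)
for n,(u,v) in dict(r=(268,238),y=(297,236),g=(324,233)).items():
    q=P[v-10:v+11:5,u-5:u+6:5,2]; print(n,np.round(q*1000).astype(int).tolist())
for u in(270,297,325):
    for v in range(188,222,2): print(u,v,np.round(P[v,u],3))
for t in('lid_shell','lid_front','lid_hinge'):
    try: print(t,[(np.round(x['at'],3).tolist(),round(x['confidence'],2)) for x in bot.find_in('top',t)][:4])
    except Exception as e: print(e)
E
python3 go.py .634 .043 .2 94
```

```text
r [[35, 34, 38], [37, 36, 36], [38, 37, 38], [40, 34, 34], [34, 36, 41]]
y [[38, 36, 35], [40, 35, 35], [37, 38, 42], [34, 34, 34], [33, 37, 38]]
g [[36, 37, 35], [36, 39, 35], [36, 38, 39], [34, 36, 39], [32, 38, 38]]
270 188 [ 0.636  0.095 -0.002]
270 190 [0.63  0.095 0.003]
270 192 [0.625 0.095 0.004]
270 194 [ 0.621  0.096 -0.003]
270 196 [0.616 0.095 0.002]
270 198 [0.595 0.085 0.126]
270 200 [0.591 0.085 0.127]
270 202 [0.587 0.085 0.125]
270 204 [0.582 0.085 0.127]
270 206 [0.578 0.086 0.123]
270 208 [0.574 0.085 0.127]
270 210 [0.57  0.086 0.123]
270 212 [0.571 0.091 0.063]
270 214 [0.569 0.092 0.042]
270 216 [0.564 0.093 0.04 ]
270 218 [0.56  0.093 0.037]
270 220 [0.556 0.094 0.026]
297 188 [0.634 0.03  0.002]
297 190 [ 0.63   0.031 -0.001]
297 192 [ 0.625  0.031 -0.001]
297 194 [0.62  0.031 0.002]
297 196 [0.599 0.027 0.126]
297 198 [0.595 0.028 0.124]
297 200 [0.59  0.028 0.126]
297 202 [0.586 0.028 0.128]
297 204 [0.581 0.028 0.126]
297 206 [0.577 0.028 0.125]
297 208 [0.577 0.029 0.091]
297 210 [0.575 0.03  0.064]
297 212 [0.573 0.03  0.039]
297 214 [ 0.572  0.031 -0.001]
297 216 [0.564 0.031 0.036]
297 218 [0.561 0.031 0.015]
297 220 [0.555 0.031 0.026]
325 188 [ 0.633 -0.037  0.001]
325 190 [ 0.629 -0.037 -0.001]
325 192 [ 0.624 -0.036  0.002]
325 194 [ 0.601 -0.032  0.131]
325 196 [ 0.594 -0.032  0.151]
325 198 [ 0.59  -0.031  0.155]
325 200 [ 0.586 -0.031  0.154]
325 202 [ 0.581 -0.031  0.156]
325 204 [ 0.579 -0.032  0.138]
325 206 [ 0.582 -0.034  0.072]
325 208 [ 0.581 -0.035  0.039]
325 210 [ 0.576 -0.034  0.044]
325 212 [ 0.572 -0.035  0.036]
325 214 [ 0.568 -0.035  0.033]
325 216 [ 0.566 -0.035  0.006]
325 218 [ 0.559 -0.035  0.021]
325 220 [ 0.554 -0.034  0.035]
lid_shell [([0.574, 0.037, 0.127], 0.86)]
lid_front [([0.574, 0.04, 0.128], 0.82)]
lid_hinge [([0.547, 0.043, 0.03], 0.83)]
shift [28.54 14.12  5.02] turn [ 0.2  0.8 -0.2] j6 -0.35 clk 23.2 F [ 1.   0.7 -0.2] w 0.0856
```

Tops are about 36 mm, so all three are flat. The lid edge is at x≈0.600, z 0.126. I'll go behind the lid with the gripper shut.

move_arm([
  [[4,3,2,0,0.4,0,0],[4,3,2,0,0.4,0,0],[4.5,2,1,0,0,0,0],[4.5,2,0,0,0,0,0],[4.5,2,0,0,0,0,0]],
])

```text
clock: 23.7
eef_pos: [0.557, 0.0215, 0.1961]
tool_rot: [-0.033, 0.999, -0.002, -0.006]
ft_force: [0.7, -0.4, 0.8]
grip_width: 0.0121
```

move_arm([
  [[4,1.5,0,0,0,0,0],[3,0,0,0,0,0,0],[0,0,0,0,0,0,0],[0,0,0,0,0,0,0],[0,0,0,0,0,0,0]],
])

```text
clock: 24.2
eef_pos: [0.6355, 0.0436, 0.188]
tool_rot: [-0.038, 0.999, -0.001, -0.009]
ft_force: [-1.2, 0.3, 0.6]
grip_width: -0.0001
```

```bash
python3 go.py .636 .043 .095 94
```

```text
shift [ 0.05 -0.06 -9.3 ] turn [ 0.2 -1.  -0.3] j6 -0.01 clk 24.2 F [-1.2  0.3  0.6] w -0.0001
```

move_arm([
  [[0.2,0,-2,0,-1,0,0],[0,0,-2,0,0,0,0],[0,0,-2,0,0,0,0],[0,0,-2,0,0,0,0],[0,0,0,0,0,0,0]],
])

```text
clock: 24.7
eef_pos: [0.6327, 0.042, 0.109]
tool_rot: [-0.037, 0.999, -0.002, 0.001]
ft_force: [-0.2, -0.0, 0.2]
grip_width: 0.0001
```

```bash
python3 go.py .615 .043 .105 94
```

```text
shift [-1.77  0.1  -0.4 ] turn [ 0.2  0.1 -0.2] j6 -0.01 clk 24.7 F [-0.2 -0.   0.2] w 0.0001
```

move_arm([
  [[-1,0,0,0,0,0,0],[-1,-0.05,0,0,0,0,0],[-1,-0.1,0,0,0,0,0],[-1,-0.1,0,0,0,0,0],[0,0,0,0,0,0,0]],
])

```text
clock: 25.2
eef_pos: [0.5956, 0.0394, 0.1176]
tool_rot: [-0.036, 0.999, -0.001, 0.01]
ft_force: [0.5, 0.7, 0.5]
grip_width: -0.0001
```

move_arm([
  [[-0.8,0,0,0,0,0,0],[-0.8,0,0,0,0,0,0],[-0.8,0,0,0,0,0,0],[-0.5,0,0,0,0,0,0],[0,0,0,0,0,0,0]],
])

```text
clock: 25.7
eef_pos: [0.5731, 0.0385, 0.1243]
tool_rot: [-0.035, 0.999, -0.001, 0.02]
ft_force: [-0.1, 0.2, -0.3]
grip_width: 0.0002
```

```bash
python3 go.py .575 .040 .111 94
```

```text
shift [ 0.19  0.15 -1.33] turn [ 0.1  2.3 -0. ] j6 -0.0 clk 25.7 F [-0.1  0.2 -0.3] w 0.0002
```

```bash
python3 s.py >/dev/null
```

```text
(no output)
```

View pics/sc.png

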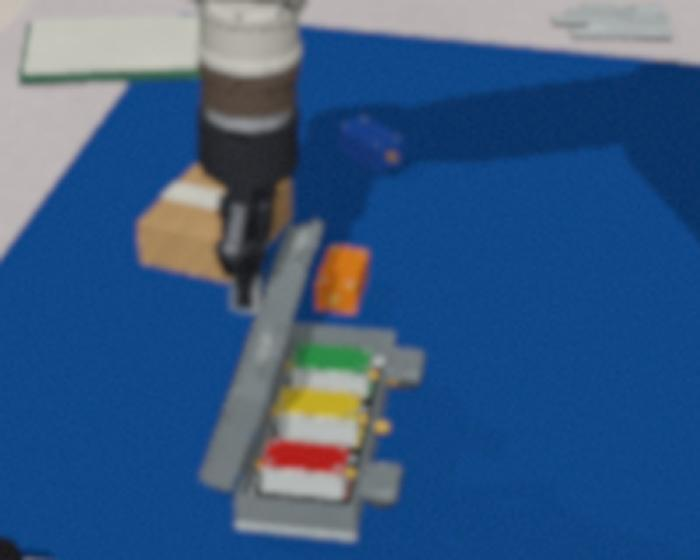

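The lid has moved to roughly 1.2 rad, with the fingertips behind it at (290,232) full-frame. Continuing.

move_arm([
  [[-0.6,0,-0.6,0,1,0,0],[-0.6,0,-0.6,0,1,0,0],[-0.6,0,-0.6,0,0,0,0],[-0.4,0,-0.4,0,0,0,0],[0,0,0,0,0,0,0]],
])

```text
clock: 26.25
eef_pos: [0.563, 0.0388, 0.1129]
tool_rot: [-0.035, 0.999, -0.001, 0.016]
ft_force: [-0.6, -0.0, 0.5]
grip_width: -0.0001
```

```bash
python3 go.py .531 .037 .096 94
```

```text
shift [-3.2  -0.18 -1.69] turn [-0.   1.9  0. ] j6 0.0 clk 26.25 F [-0.6 -0.   0.5] w -0.0001
```

move_arm([
  [[-1.2,0,-0.7,0,1,0,0],[-1.2,0,-0.7,0,1,0,0],[-1.0,0,-0.7,0,0,0,0],[-0.8,0,-0.6,0,0,0,0],[0,0,0,0,0,0,0]],
])

```text
clock: 26.75
eef_pos: [0.5258, 0.0375, 0.0919]
tool_rot: [-0.034, 0.999, -0.002, 0.005]
ft_force: [0.7, 0.3, 0.4]
grip_width: -0.0
```

```bash
python3 go.py .514 .036 .079 94
```

```text
shift [-1.18 -0.15 -1.29] turn [0.2 0.6 0.1] j6 0.01 clk 26.75 F [0.7 0.3 0.4] w -0.0
```

move_arm([
  [[-0.6,0,-0.6,0,0.6,0,0],[-0.5,0,-0.7,0,0,0,0],[-0.4,0,-0.7,0,0,0,0],[-0.3,0,-0.6,0,0,0,0],[0,0,0,0,0,0,0]],
])

```text
clock: 27.25
eef_pos: [0.505, 0.0363, 0.0659]
tool_rot: [-0.034, 0.999, -0.002, -0.003]
ft_force: [0.4, -0.0, 0.3]
grip_width: 0.0
```

```bash
python3 go.py .503 .036 .058 94; python3 s.py >/dev/null
```

```text
shift [-0.2  -0.03 -0.79] turn [ 0.3 -0.4  0.1] j6 0.01 clk 27.25 F [ 0.4 -0.   0.3] w 0.0
```

View pics/sc.png

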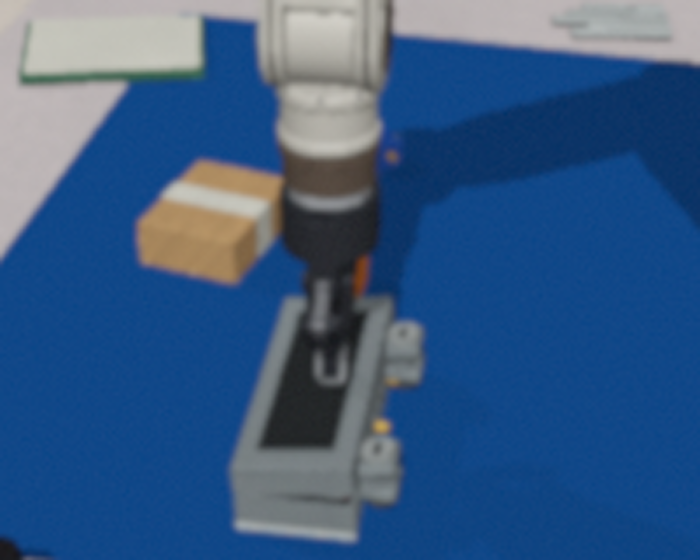

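The lid is nearly shut. I'll press it down gently and watch the force.

move_arm([
  [[-0.2,0,-0.4,0,0,0,0],[0,0,-0.5,0,0,0,0],[0,0,-0.5,0,0,0,0],[0,0,-0.5,0,0,0,0],[0,0,-0.5,0,0,0,0]],
])

```text
clock: 27.8
eef_pos: [0.5027, 0.0364, 0.0578]
tool_rot: [-0.034, 0.999, -0.002, -0.001]
ft_force: [-13.6, -1.3, 38.5]
grip_width: -0.0
```

move_arm([
  [[0,0,-0.5,0,0,0,0],[0,0,-0.5,0,0,0,0],[0,0,-0.5,0,0,0,0],[0,0,-0.5,0,0,0,0],[0,0,-0.5,0,0,0,0]],
])

```text
clock: 28.3
eef_pos: [0.5027, 0.0364, 0.0578]
tool_rot: [-0.034, 0.999, -0.002, 0.006]
ft_force: [-13.7, -0.7, 39.8]
grip_width: 0.0001
```

The lid stopped at tip height 57.8 mm (58 expected) with 39 N, so it is shut. Retreating and looking at the fasteners and driver.

move_arm([
  [[0,0,3,0,0,0,0],[0,0,5,0,0,0,0],[-3,4,4,0,0,0,0],[-3,4,3,0,0,0,0],[-3,4,2,0,0,0,0]],
])

```text
clock: 28.8
eef_pos: [0.4232, 0.1389, 0.2157]
tool_rot: [-0.029, 1.0, -0.001, 0.003]
ft_force: [1.4, 0.1, -0.4]
grip_width: -0.0001
```

move_arm([
  [[-3,4,0,0,0,0,0.5],[-2,4,0,0,0,0,0.7],[0,4,0,0,0,0,1],[0,0,0,0,0,0,1],[0,0,0,0,0,0,1]],
])

```text
clock: 29.3
eef_pos: [0.3685, 0.2669, 0.2178]
tool_rot: [-0.033, 0.999, 0.001, 0.005]
ft_force: [0.1, -0.6, -0.3]
grip_width: 0.0723
```

```bash
cat > d.py <<'E'
from h import *
p,d=snap('top','t_drv%d'%int(bot.get_obs()['clock']*100)); P=cloud('top',d)
m=((P[...,2]>.095)&(P[...,2]<.14)&(P[...,0]>.42)&(P[...,0]<.58)&(P[...,1]>.33)&(P[...,1]<.47)).astype(np.uint8)
m=cv2.morphologyEx(m,cv2.MORPH_OPEN,np.ones((2,2)))
ys,xs=np.nonzero(m); g=ground('top',np.stack([xs,ys],1).astype(float),.12)
print(len(xs),cv2.minAreaRect((g*1000).astype(np.float32)),g.mean(0),np.median(P[m>0][:,2]))
for t in('fastener_left_slot','fastener_right_slot','stand_hole','driver_bar','driver_tip','lid_front'):
    print(t,[(np.round(x['at'],3).tolist(),round(x['confidence'],2)) for x in bot.find_in('top',t)][:4])
a=cv2.resize(p[215:285,240:360],None,fx=6,fy=6,interpolation=cv2.INTER_CUBIC); b=cv2.resize(p[205:280,95:185],None,fx=6,fy=6,interpolation=cv2.INTER_CUBIC)
cv2.imwrite('pics/ca.png',a[:,:,::-1]);cv2.imwrite('pics/cb.png',b[:,:,::-1])
E
python3 d.py
```

```text
381 ((496.56024169921875, 395.5115661621094), (26.449522018432617, 71.6983871459961), 82.18621826171875) [0.49721161 0.39576719] 0.11797927596154167
fastener_left_slot [([0.448, 0.111, 0.05], 0.67)]
fastener_right_slot []
stand_hole [([0.497, 0.379, 0.046], 0.97), ([0.378, 0.421, 0.01], 0.42), ([0.497, 0.399, 0.115], 0.21)]
driver_bar [([0.5, 0.4, 0.116], 0.88)]
driver_tip [([0.498, 0.397, 0.116], 0.73)]
lid_front [([0.507, 0.033, 0.058], 0.91), ([0.688, -0.238, 0.047], 0.51)]
```

View pics/ca.png

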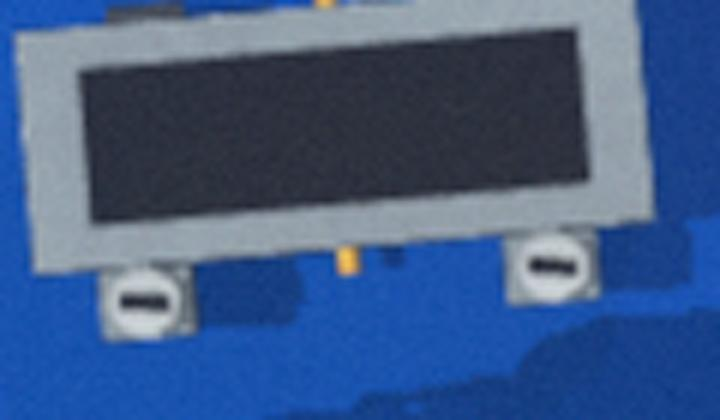

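View pics/cb.png

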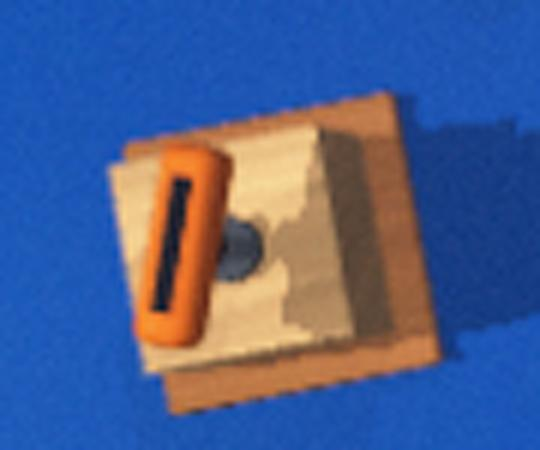

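```bash
cat > f.py <<'E'
from h import *
import glob,os
def slots(p,z=.047):
    r=[]
    for n,(x0,x1,y0,y1) in dict(L=(252,276,254,278),R=(320,344,248,272)).items():
        g=p[y0:y1,x0:x1].astype(int); G=g.sum(2)
        # head = bright gray
        head=((g.min(2)>165)).astype(np.uint8)
        ys,xs=np.nonzero(head); ctr=np.array([xs.mean()+x0,ys.mean()+y0])
        big=cv2.resize(p[y0:y1,x0:x1],None,fx=8,fy=8,interpolation=cv2.INTER_CUBIC); gr=cv2.cvtColor(np.ascontiguousarray(big),cv2.COLOR_RGB2GRAY)
        cx=(ctr-[x0,y0])*8
        yy,xx=np.mgrid[:gr.shape[0],:gr.shape[1]]; m=((xx-cx[0])**2+(yy-cx[1])**2<(4.4*8)**2)&(gr<110)
        ys,xs=np.nonzero(m); w=np.stack([(xs+.5)/8-.5+x0,(ys+.5)/8-.5+y0],1)
        G2=ground('top',w[::5],z); c=G2.mean(0); ev,V=np.linalg.eigh(np.cov((G2-c).T)); v=V[:,1]
        ys,xs=np.nonzero(cv2.convexHull and head); 
        r.append((n,ctr,len(w)/64,np.round(c,4),'dir',round(float(np.degrees(np.arctan2(v[1],v[0])))%180,1),'len',round(2*np.sqrt(3*ev[1])*1000,1),round(2*np.sqrt(3*ev[0])*1000,1), 'headc',np.round(ground('top',[ctr],.049)[0],4)))
    return r
if __name__=='__main__':
    f=max(glob.glob('pics/t_drv*.png'),key=os.path.getmtime); p=cv2.imread(f)[:,:,::-1]
    for s in slots(p): print(*s)
    print('bar slot', ground('top',[(123.5,245.8)],.12))
    hs=cv2.cvtColor(np.ascontiguousarray(p),cv2.COLOR_RGB2HSV); d=np.load(f[:-3]+'npy'); P=cloud('top',d)
    m=(hs[...,0]<14)&(hs[...,1]>190)&(P[...,2]>.09)&(P[...,1]>.33); print(m.sum())
    ys,xs=np.nonzero(m); g=ground('top',np.stack([xs,ys],1).astype(float),.12); print(cv2.minAreaRect((g*1000).astype(np.float32)))
    q=P[m]; print('P med',np.median(q,0), 'range',q.min(0),q.max(0))
    # lid rect
    m=((P[...,2]>.05)&(P[...,2]<.068)&(P[...,0]<.6)&(P[...,0]>.46)&(abs(P[...,1]-.035)<.14)).astype(np.uint8); m=cv2.morphologyEx(m,cv2.MORPH_OPEN,np.ones((5,5)))
    ys,xs=np.nonzero(m); g=ground('top',np.stack([xs,ys],1).astype(float),.058); print('lid',cv2.minAreaRect((g*1000).astype(np.float32)), np.median(P[m>0][:,2]))
    print('stand', [ (k,np.round(P[v,u],3)) for k,(u,v) in dict(a=(150,235),b=(118,235),c=(145,258)).items()])
    # top of stand
    m=((P[...,2]>.05)&(P[...,2]<.072)&(P[...,0]<.57)&(P[...,0]>.42)&(P[...,1]>.32)).astype(np.uint8); m=cv2.morphologyEx(m,cv2.MORPH_OPEN,np.ones((3,3)))
    ys,xs=np.nonzero(m); g=ground('top',np.stack([xs,ys],1).astype(float),.062); print('standtop',cv2.minAreaRect((g*1000).astype(np.float32)))
E
python3 f.py
```

```text
L [263.12903226 265.25806452] 16.3125 [0.4522 0.1083] dir 86.8 len 16.8 5.1 headc [0.4513 0.1091]
R [331.51470588 259.13235294] 15.828125 [ 0.4632 -0.0472] dir 83.9 len 17.1 4.9 headc [ 0.4626 -0.0471]
bar slot [[0.49845    0.40152779]]
232
((498.8973693847656, 398.1322937011719), (23.590892791748047, 71.45260620117188), 80.48697662353516)
P med [0.49796527 0.39696847 0.11820479] range [0.46368109 0.38709535 0.10349418] [0.53499369 0.41546936 0.12358292]
lid ((518.4139404296875, 33.591224670410156), (91.94413757324219, 235.9906005859375), 4.057552337646484) 0.058481692632624926
stand [('a', array([0.524, 0.366, 0.053])), ('b', array([0.525, 0.436, 0.063])), ('c', array([0.472, 0.375, 0.061]))]
standtop ((499.5936584472656, 399.2744445800781), (79.12481689453125, 84.20848846435547), 9.922892570495605)
```

Slot measurements land on the predicted ear positions: left (0.4522, 0.1083) along 86.8°, right (0.4632, −0.0472) along 83.9°. The box's long axis is at 94°. The bar centre is about (0.499, 0.399), long axis −9.5°. Fetching the driver.

```bash
python3 go.py .499 .399 .17 80.5
```

```text
shift [12.93 13.35 -4.85] turn [ -0.1   0.7 -13. ] j6 0.56 clk 29.65 F [-0.1  0.3 -0.3] w 0.0855
```

move_arm([
  [[3,3,-1,0,0.7,-3,0.8],[3,3,-1,0,0,-3,0.8],[3,3,-1,0,0,-3,0.8],[3,3,-1,0,0,-3,0.8],[0,0,0,0,0,0,0.8]],
])

```text
clock: 30.15
eef_pos: [0.4943, 0.3839, 0.1748]
tool_rot: [0.083, 0.997, 0.001, -0.001]
ft_force: [-1.3, -0.6, -0.7]
grip_width: 0.0682
```

```bash
python3 go.py .499 .399 .15 80.5
```

```text
shift [ 0.47  1.51 -2.48] turn [-0.1 -0.2 -0. ] j6 0.82 clk 30.15 F [-1.3 -0.6 -0.7] w 0.0682
```

move_arm([
  [[0.5,1.5,-1,0,0,0,0.75],[0,0,-1,0,0,0,0.75],[0,0,0,0,0,0,0.75],[0,0,0,0,0,0,0.75],[0,0,0,0,0,0,0.75]],
])

```text
clock: 30.65
eef_pos: [0.4998, 0.3947, 0.1531]
tool_rot: [0.085, 0.996, -0.001, -0.003]
ft_force: [-0.6, 0.0, 0.2]
grip_width: 0.0641
```

```bash
python3 go.py .499 .399 .09 80.5
```

```text
shift [-0.08  0.43 -6.31] turn [ 0.1 -0.3  0.2] j6 0.84 clk 30.65 F [-0.6  0.   0.2] w 0.0641
```

move_arm([
  [[-0.1,0.4,-1.3,0,0,0,0.75],[0,0,-1.3,0,0,0,0.75],[0,0,-1.3,0,0,0,0.75],[0,0,-1,0,0,0,0.75],[0,0,0,0,0,0,0.75]],
])

```text
clock: 31.15
eef_pos: [0.4984, 0.3981, 0.103]
tool_rot: [0.085, 0.996, -0.0, -0.002]
ft_force: [0.4, 0.2, -0.3]
grip_width: 0.0643
```

```bash
python3 go.py .499 .399 .09 80.5
```

```text
shift [ 0.06  0.09 -1.3 ] turn [-0.  -0.2  0.2] j6 0.84 clk 31.15 F [ 0.4  0.2 -0.3] w 0.0643
```

move_arm([
  [[0,0.1,-0.7,0,0,0,0.75],[0,0,-0.6,0,0,0,0.75],[0,0,0,0,0,0,0.75],[0,0,0,0,0,0,0.75],[0,0,0,0,0,0,0.75]],
])

```text
clock: 31.65
eef_pos: [0.4986, 0.3995, 0.0891]
tool_rot: [0.085, 0.996, 0.0, -0.001]
ft_force: [-0.6, -0.1, 0.8]
grip_width: 0.0642
```

```bash
python3 go.py .499 .399 .09 80.5
```

```text
shift [ 0.04 -0.05  0.09] turn [-0.  -0.1  0.2] j6 0.84 clk 31.65 F [-0.6 -0.1  0.8] w 0.0642
```

move_arm([
  [[0,0,0,0,0,0,0],[0,0,0,0,0,0,0],[0,0,0,0,0,0,0],[0,0,0,0,0,0,0],[0,0,0,0,0,0,0]],
])

```text
clock: 32.15
eef_pos: [0.4992, 0.4, 0.0902]
tool_rot: [0.085, 0.996, 0.001, -0.001]
ft_force: [-0.1, 0.2, -1.0]
grip_width: 0.0208
```

```bash
python3 go.py .499 .399 .09 80.5
```

```text
shift [-0.02 -0.1  -0.02] turn [-0.1 -0.1  0.2] j6 0.84 clk 32.15 F [-0.1  0.2 -1. ] w 0.0208
```

move_arm([
  [[0,0,1,0,0,0,0],[0,0,1,0,0,0,0],[0,0,1,0,0,0,0],[0,0,1,0,0,0,0],[0,0,1,0,0,0,0]],
])

```text
clock: 32.65
eef_pos: [0.4983, 0.3991, 0.1428]
tool_rot: [0.085, 0.996, -0.0, -0.002]
ft_force: [0.3, 0.4, -1.6]
grip_width: 0.021
```

```bash
python3 go.py .499 .399 .2 80.5
```

```text
shift [ 0.07 -0.01  5.72] turn [ 0.  -0.2  0.2] j6 0.84 clk 32.65 F [ 0.3  0.4 -1.6] w 0.021
```

move_arm([
  [[0,0,3,0,0,2,0],[0,-1,2,0,0,8,0],[-0.4,-3,0,0,0,8,0],[-0.5,-3,0,0,0,8,0],[-0.5,-3,0,0,0,8,0]],
])

```text
clock: 33.15
eef_pos: [0.4854, 0.3017, 0.2012]
tool_rot: [-0.224, 0.975, 0.002, 0.003]
ft_force: [0.5, -0.7, -1.6]
grip_width: 0.0212
```

move_arm([
  [[-0.5,-3,0,0,0,8,0],[-0.5,-3,0,0,0,8,0],[-0.5,-3,0,0,0,8,0],[-0.5,-3,0,0,0,8,0],[-0.5,-3,0,0,0,8,0]],
])

```text
clock: 33.65
eef_pos: [0.4595, 0.1465, 0.2069]
tool_rot: [-0.557, 0.83, 0.003, 0.006]
ft_force: [-0.1, -1.1, -1.1]
grip_width: 0.0215
```

```bash
python3 go.py .4522 .1083 .16 176.8
```

```text
shift [-0.73 -3.82 -4.69] turn [-0.7  0.2 19.1] j6 -0.88 clk 33.65 F [-0.1 -1.1 -1.1] w 0.0215
```

move_arm([
  [[-0.4,-2,-1.5,-0.4,0,6,0],[-0.3,-1.8,-1.5,0,0,6,0],[0,0,-1,0,0,6,0],[0,0,0,0,0,0,0],[0,0,0,0,0,0,0]],
])

```text
clock: 34.15
eef_pos: [0.4528, 0.1033, 0.1722]
tool_rot: [-0.682, 0.731, -0.001, 0.007]
ft_force: [-0.3, 0.5, -1.5]
grip_width: 0.0212
```

```bash
python3 go.py .4522 .1083 .145 176.8
```

```text
shift [-0.06  0.5  -2.72] turn [-0.5  0.7  0.7] j6 -1.28 clk 34.15 F [-0.3  0.5 -1.5] w 0.0212
```

move_arm([
  [[-0.1,0.5,-1,-0.4,0.6,0.7,0],[0,0,-1,0,0,0,0],[0,0,-0.6,0,0,0,0],[0,0,0,0,0,0,0],[0,0,0,0,0,0,0]],
])

```text
clock: 34.65
eef_pos: [0.4529, 0.1107, 0.1455]
tool_rot: [-0.687, 0.727, -0.0, 0.002]
ft_force: [-0.6, 0.3, -2.0]
grip_width: 0.0214
```

```bash
python3 go.py .4522 .1083 .14 176.8; python3 - <<'E'
from h import *
p,d=snap('side','s_d1')
print(proj('side',(.4522,.1083,.049)))
u,v=map(int,proj('side',(.4522,.1083,.08)))
cv2.imwrite('pics/sd.png',cv2.resize(p[v-45:v+45,u-55:u+55],None,fx=7,fy=6.6,interpolation=cv2.INTER_CUBIC)[:,:,::-1])
p,d=snap('top','t_d1'); cv2.imwrite('pics/td.png',cv2.resize(p[210:290,220:340],None,fx=6,fy=6,interpolation=cv2.INTER_CUBIC)[:,:,::-1])
E
```

```text
shift [-0.07 -0.24 -0.55] turn [-0.1  0.2  0. ] j6 -1.28 clk 34.65 F [-0.6  0.3 -2. ] w 0.0214
(np.float64(327.16897881077955), np.float64(280.46084481984605))
```

View pics/sd.png

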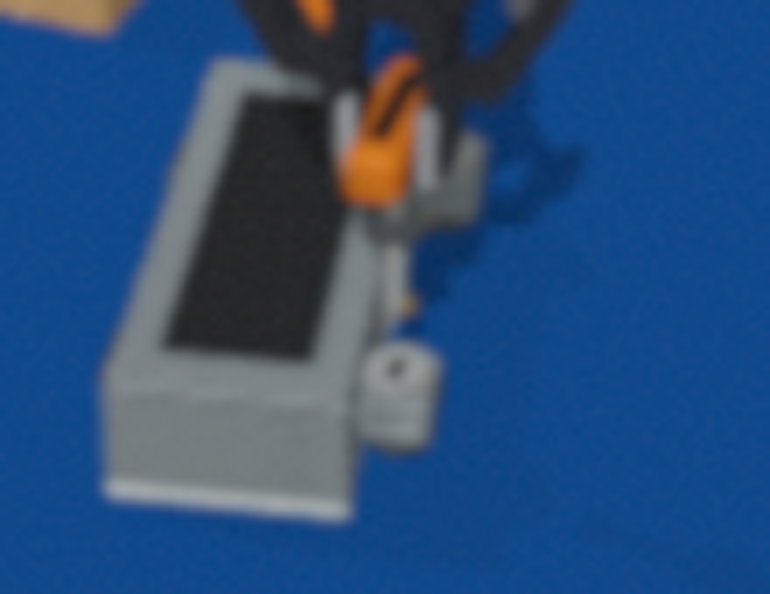

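Side crop: the shaft tip is at about (395,315), roughly above the slot at (397,368). Comparing the tip with its predicted position.

```bash
python3 - <<'E'
from h import *
u,v=map(int,proj('side',(.4522,.1083,.08)))
for n,q in dict(tip=(.4529,.1107,.071),slot=(.4522,.1083,.047)).items():
    a=proj('side',q); print(n,(a[0]-u+55)*7,(a[1]-v+45)*6.6)
E
```

```text
tip 383.7381164241979 319.8579809821366
slot 386.1219866737861 363.30605994202443
```

```bash
python3 - <<'E'
from h import *
import cv2
p=cv2.imread('pics/s_d1.png'); cv2.imwrite('pics/sd2.png',cv2.resize(p[250:295,300:360],None,fx=13,fy=13,interpolation=cv2.INTER_CUBIC))
E
```

```text
(no output)
```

View pics/sd2.png

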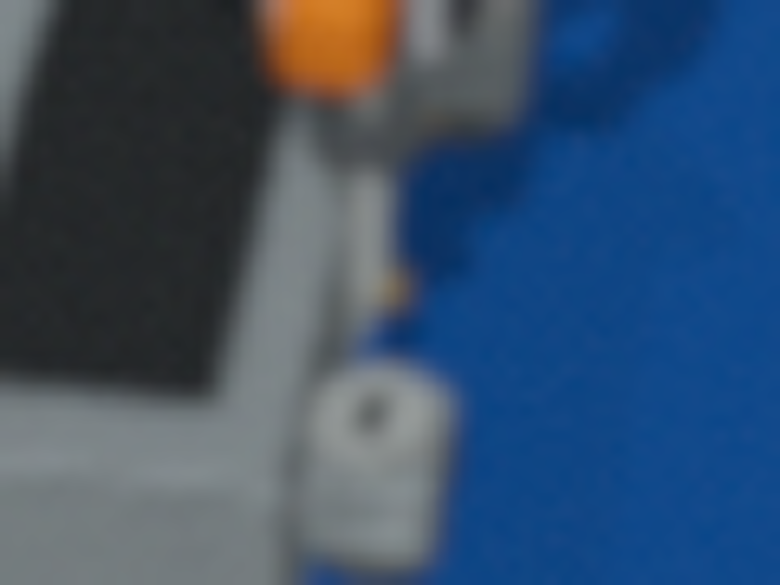

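The tip and slot share the same camera bias, so the tip is on the TCP axis within about 1 mm. Correcting and lowering.

move_arm([
  [[0,-0.2,-0.5,0,0.2,0,0],[0,0,0,0,0,0,0],[0,0,0,0,0,0,0],[0,0,0,0,0,0,0],[0,0,0,0,0,0,0]],
])

```text
clock: 35.25
eef_pos: [0.4536, 0.1083, 0.141]
tool_rot: [-0.687, 0.727, 0.001, 0.001]
ft_force: [-0.5, -0.0, -1.3]
grip_width: 0.0214
```

```bash
python3 go.py .4522 .1083 .128 176.8
```

```text
shift [-0.14  0.   -1.3 ] turn [-0.2  0.1  0.1] j6 -1.28 clk 35.25 F [-0.5 -0.  -1.3] w 0.0214
```

move_arm([
  [[-0.1,0,-0.6,0,0,0,0],[0,0,-0.6,0,0,0,0],[0,0,0,0,0,0,0],[0,0,0,0,0,0,0],[0,0,0,0,0,0,0]],
])

```text
clock: 35.75
eef_pos: [0.4522, 0.1082, 0.1277]
tool_rot: [-0.687, 0.727, 0.001, 0.001]
ft_force: [-0.1, 0.7, -2.1]
grip_width: 0.021
```

```bash
python3 go.py .4522 .1083 .118 176.8
```

```text
shift [ 0.    0.01 -0.97] turn [-0.1  0.   0.1] j6 -1.28 clk 35.75 F [-0.1  0.7 -2.1] w 0.021
```

move_arm([
  [[0,0,-0.4,0,0,0,0],[0,0,-0.3,0,0,0,0],[0,0,-0.2,0,0,0,0],[0,0,0,0,0,0,0],[0,0,0,0,0,0,0]],
])

```text
clock: 36.25
eef_pos: [0.4523, 0.1083, 0.118]
tool_rot: [-0.687, 0.727, 0.001, 0.001]
ft_force: [0.1, -0.9, -1.3]
grip_width: 0.0211
```

```bash
python3 go.py .4522 .1083 .118 176.8
```

```text
shift [-0.01  0.   -0.  ] turn [-0.1  0.   0.1] j6 -1.28 clk 36.25 F [ 0.1 -0.9 -1.3] w 0.0211
```

move_arm([
  [[0,0,-0.15,0,0,0,0],[0,0,-0.15,0,0,0,0],[0,0,-0.1,0,0,0,0],[0,0,0,0,0,0,0],[0,0,0,0,0,0,0]],
])

```text
clock: 36.75
eef_pos: [0.4528, 0.1085, 0.1185]
tool_rot: [-0.687, 0.727, -0.0, 0.003]
ft_force: [-0.7, -0.6, -1.2]
grip_width: 0.0214
```

```bash
python3 go.py .4522 .1083 .118 94
```

```text
shift [-0.06 -0.02 -0.05] turn [ -0.    0.3 -82.7] j6 -1.28 clk 36.75 F [-0.7 -0.6 -1.2] w 0.0214
```

Seated: TCP 0.118 corresponds to the slot floor, while resting on the head would read 0.123. Turning clockwise.

move_arm([
  [[-0.05,0,-0.1,0,0.3,-5,0],[0,0,-0.05,0,0,-7,0],[0,0,-0.05,0,0,-7,0],[0,0,-0.05,0,0,-7,0],[0,0,-0.05,0,0,0,0]],
])

```text
clock: 37.25
eef_pos: [0.452, 0.1089, 0.1178]
tool_rot: [-0.498, 0.867, 0.002, 0.002]
ft_force: [-1.9, -0.5, 5.1]
grip_width: 0.0207
```

```bash
python3 go.py .4522 .1083 .118 94; python3 -c "
from workcell import bot;print(bot.get_obs()['ft_torque'])"
```

```text
shift [ 0.02 -0.06  0.02] turn [ -0.2   0.2 -55.8] j6 -0.81 clk 37.25 F [-1.9 -0.5  5.1] w 0.0207
[-0.19600015  0.55529892  0.01973694]
```

move_arm([
  [[0,0,-0.05,0,0,-7,0],[0,0,-0.05,0,0,-7,0],[0,0,-0.05,0,0,-7,0],[0,0,-0.05,0,0,-7,0],[0,0,0,0,0,0,0]],
])

```text
clock: 37.75
eef_pos: [0.4518, 0.1082, 0.1179]
tool_rot: [-0.271, 0.963, 0.0, 0.002]
ft_force: [-1.2, -0.9, 0.6]
grip_width: 0.0215
```

```bash
python3 go.py .4522 .1083 .118 94; python3 -c "
from workcell import bot;print(bot.get_obs()['ft_torque'])"
```

```text
shift [0.04 0.01 0.01] turn [ -0.1   0.2 -27.5] j6 -0.31 clk 37.75 F [-1.2 -0.9  0.6] w 0.0215
[-0.0785332   0.41848857  0.01031116]
```

move_arm([
  [[0,0,-0.05,0,0,-7,0],[0,0,-0.05,0,0,-7,0],[0,0,-0.05,0,0,-7,0],[0,0,-0.05,0,0,-7,0],[0,0,-0.05,0,0,-5,0]],
])

```text
clock: 38.25
eef_pos: [0.4516, 0.1077, 0.1178]
tool_rot: [0.015, 1.0, -0.001, 0.002]
ft_force: [-2.4, -1.9, 6.2]
grip_width: 0.021
```

```bash
python3 go.py .4522 .1083 .118 94; python3 -c "
from workcell import bot;print(bot.get_obs()['ft_torque'])"
```

```text
shift [0.06 0.06 0.02] turn [0.1 0.2 5.7] j6 0.27 clk 38.25 F [-2.4 -1.9  6.2] w 0.021
[-0.32674912  0.84273041 -0.00220139]
```

move_arm([
  [[0,0,-0.05,0,0,-4,0],[0,0,-0.05,0,0,-4,0],[0,0,-0.05,0,0,-4,0],[0,0,-0.05,0,0,-4,0],[0,0,-0.05,0,0,-4,0]],
])

```text
clock: 38.75
eef_pos: [0.4512, 0.1074, 0.1178]
tool_rot: [0.186, 0.983, -0.001, 0.002]
ft_force: [-2.4, -1.6, 6.6]
grip_width: 0.0215
```

```bash
python3 go.py .4522 .1083 .118 94; python3 -c "
from workcell import bot;print(bot.get_obs()['ft_torque'])"
```

```text
shift [0.1  0.09 0.02] turn [ 0.1  0.2 25.4] j6 0.61 clk 38.75 F [-2.4 -1.6  6.6] w 0.0215
[-0.22217261  0.87195372  0.11402162]
```

move_arm([
  [[0,0,-0.05,0,0,-3,0],[0,0,-0.05,0,0,-3,0],[0,0,-0.05,0,0,-3,0],[0,0,-0.05,0,0,-3,0],[0,0,-0.05,0,0,-3,0]],
])

```text
clock: 39.25
eef_pos: [0.4512, 0.1073, 0.1178]
tool_rot: [0.307, 0.952, -0.002, 0.003]
ft_force: [-3.8, -1.1, 6.9]
grip_width: 0.0211
```

```bash
python3 go.py .4522 .1083 .118 94; python3 -c "
from workcell import bot;print(bot.get_obs()['ft_torque'])"
```

```text
shift [0.1  0.1  0.02] turn [ 0.2  0.3 39.7] j6 0.86 clk 39.25 F [-3.8 -1.1  6.9] w 0.0211
[-0.31032788  0.79478245  0.47264079]
```

Torque rose to 0.47 N m, so it is against the stop. Easing back.

move_arm([
  [[0,0,0,0,0,4,0],[0,0,0,0,0,4,0],[0,0,0,0,0,4,0],[0,0,0,0,0,4,0],[0,0,0,0,0,0,0]],
])

```text
clock: 39.75
eef_pos: [0.4518, 0.1075, 0.1179]
tool_rot: [0.157, 0.988, -0.001, 0.003]
ft_force: [-1.2, -0.4, 2.7]
grip_width: 0.0209
```

```bash
python3 go.py .4522 .1083 .118 94; python3 -c "
from workcell import bot;print(bot.get_obs()['ft_torque'])
from h import *
p,d=snap('top','t_e1'); cv2.imwrite('pics/te.png',cv2.resize(p[210:290,220:340],None,fx=6,fy=6,interpolation=cv2.INTER_CUBIC)[:,:,::-1])
p,d=snap('side','s_e1'); cv2.imwrite('pics/se.png',cv2.resize(p[220:310,270:390],None,fx=6,fy=6,interpolation=cv2.INTER_CUBIC)[:,:,::-1])
"
```

```text
shift [0.04 0.08 0.01] turn [ 0.1  0.4 22. ] j6 0.55 clk 39.75 F [-1.2 -0.4  2.7] w 0.0209
[-0.24448445  0.36735749  0.01550694]
```

View pics/te.png

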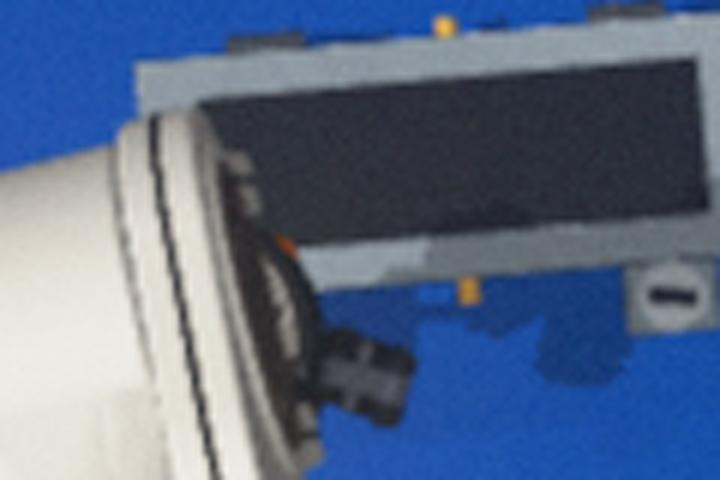

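View pics/se.png

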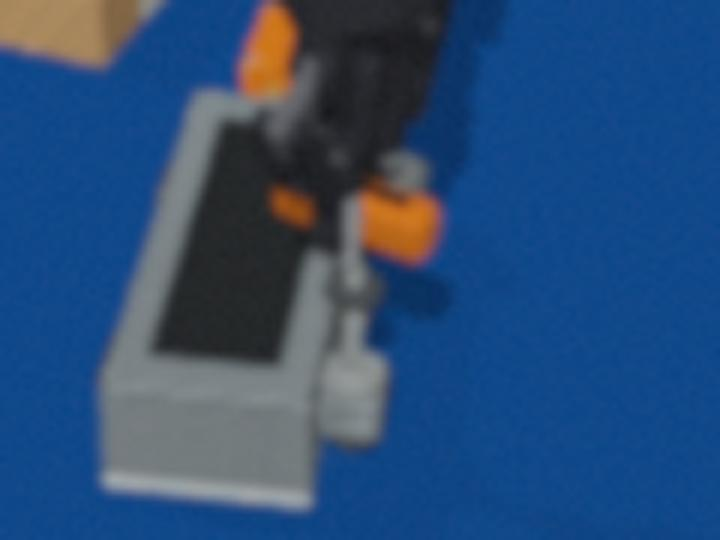

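move_arm([
  [[0,0,0,0,0,5,0],[0,0,0,0,0,5,0],[0,0,0,0,0,5,0],[0,0,0,0,0,4,0],[0,0,0,0,0,0,0]],
])

```text
clock: 40.35
eef_pos: [0.4533, 0.1082, 0.1179]
tool_rot: [-0.014, 1.0, 0.0, 0.005]
ft_force: [-2.2, 0.0, 2.4]
grip_width: 0.0209
```

```bash
python3 go.py .4522 .1083 .118 94; python3 -c "
from workcell import bot;print(bot.get_obs()['ft_torque'])
"
```

```text
shift [-0.11  0.01  0.01] turn [-0.1  0.5  2.4] j6 0.21 clk 40.35 F [-2.2  0.   2.4] w 0.0209
[-0.1274741   0.35170736 -0.00451319]
```

Now lift straight out and move clear.

move_arm([
  [[-0.1,0,0.5,0,0.4,0,0],[0,0,0.7,0,0,0,0],[0,0,1,0,0,0,0],[0,0,2,0,0,0,0],[0,0,2,0,0,0,0]],
])

```text
clock: 40.85
eef_pos: [0.4498, 0.1077, 0.18]
tool_rot: [-0.011, 1.0, -0.0, -0.003]
ft_force: [-0.8, -0.7, -0.5]
grip_width: 0.0212
```

move_arm([
  [[-1,-3,0,0,0,8,0],[-1,-3,0,0,0,8,0],[-1,-3,0,0,0,8,0],[-1,-3,0,0,0,8,0],[0,0,0,0,0,8,0]],
])

```text
clock: 41.35
eef_pos: [0.413, -0.0144, 0.188]
tool_rot: [-0.366, 0.931, -0.0, 0.004]
ft_force: [0.1, 1.4, -1.7]
grip_width: 0.0209
```

```bash
python3 go.py .4632 -.0472 .16 173.9; cat > t.py <<'E'
from h import *
import sys
from f import slots
p,d=snap('top','t_drv%d'%int(bot.get_obs()['clock']*100))
for s in slots(p): print(*s)
cv2.imwrite('pics/te.png',cv2.resize(p[210:290,220:360],None,fx=5.5,fy=5.5,interpolation=cv2.INTER_CUBIC)[:,:,::-1])
P=cloud('top',d); m=((P[...,2]>.05)&(P[...,2]<.068)&(P[...,0]<.57)&(P[...,0]>.47)&(abs(P[...,1]-.035)<.11)); 
print('lid z front/back',np.median(P[m&(P[...,0]<.5)][:,2]),np.median(P[m&(P[...,0]>.53)][:,2]))
E
python3 t.py
```

```text
shift [ 5.02 -3.28 -2.8 ] turn [-0.3  0.4 41. ] j6 -0.79 clk 41.35 F [ 0.1  1.4 -1.7] w 0.0209
L [263.30612245 265.30612245] 17.4375 [0.4522 0.1083] dir 3.3 len 17.2 5.2 headc [0.4512 0.1087]
R [330.95238095 258.5952381 ] 15.0625 [ 0.4633 -0.0466] dir 84.4 len 15.7 5.0 headc [ 0.4638 -0.0458]
lid z front/back 0.05836920922606703 0.05844849405084984
```

View pics/te.png

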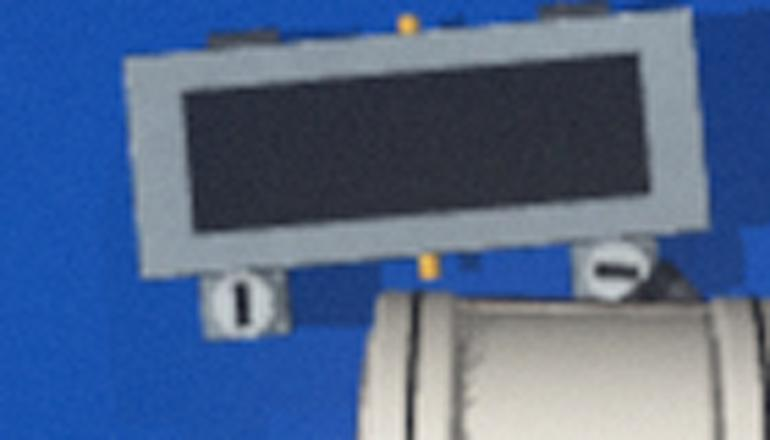

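The left slot now lies along 3.3° (locked = about 4°), and the lid is flat at 58 mm. Now the right one.

move_arm([
  [[0.8,-0.6,0,0,0,8,0],[1,-0.6,0,0,0,8,0],[1,-0.6,-0.5,0,0,8,0],[1,-0.5,-0.5,0,0,8,0],[0.6,-0.3,0,0,0,5,0]],
])

```text
clock: 41.9
eef_pos: [0.4603, -0.0393, 0.1818]
tool_rot: [-0.649, 0.761, 0.001, 0.007]
ft_force: [0.4, 0.3, -2.6]
grip_width: 0.0212
```

move_arm([
  [[0,0,-0.5,0,0,0,0],[0,0,0,0,0,0,0],[0,0,0,0,0,0,0],[0,0,0,0,0,0,0],[0,0,0,0,0,0,0]],
])

```text
clock: 42.4
eef_pos: [0.4608, -0.038, 0.1774]
tool_rot: [-0.645, 0.764, 0.001, 0.007]
ft_force: [1.2, -0.2, -1.8]
grip_width: 0.0213
```

```bash
python3 go.py .4632 -.0472 .145 173.9
```

```text
shift [ 0.24 -0.92 -3.24] turn [-0.6  0.6  3.5] j6 -1.49 clk 42.4 F [ 1.2 -0.2 -1.8] w 0.0213
```

move_arm([
  [[0.2,-0.9,-1,-0.5,0.5,3.5,0],[0,0,-1,0,0,0,0],[0,0,-1,0,0,0,0],[0,0,0,0,0,0,0],[0,0,0,0,0,0,0]],
])

```text
clock: 42.9
eef_pos: [0.4621, -0.0461, 0.1464]
tool_rot: [-0.667, 0.745, 0.0, 0.002]
ft_force: [-0.1, 1.3, -0.5]
grip_width: 0.0209
```

```bash
python3 go.py .4632 -.0472 .13 173.9; python3 -c "
from h import *
p,d=snap('side','s_e2'); cv2.imwrite('pics/se.png',cv2.resize(p[210:290,280:390],None,fx=7,fy=7,interpolation=cv2.INTER_CUBIC)[:,:,::-1])
o=bot.get_obs()['eef_pos']
for q in((*o[:2],o[2]-.074),(.4632,-.0472,.047)):
    a=proj('side',q); print((a[0]-280)*7,(a[1]-210)*7)
"
```

```text
shift [ 0.11 -0.11 -1.64] turn [-0.2  0.1  0.2] j6 -1.56 clk 42.9 F [-0.1  1.3 -0.5] w 0.0209
384.1554192568296 217.3081594295751
380.4759522269029 265.5572996056213
```

View pics/se.png

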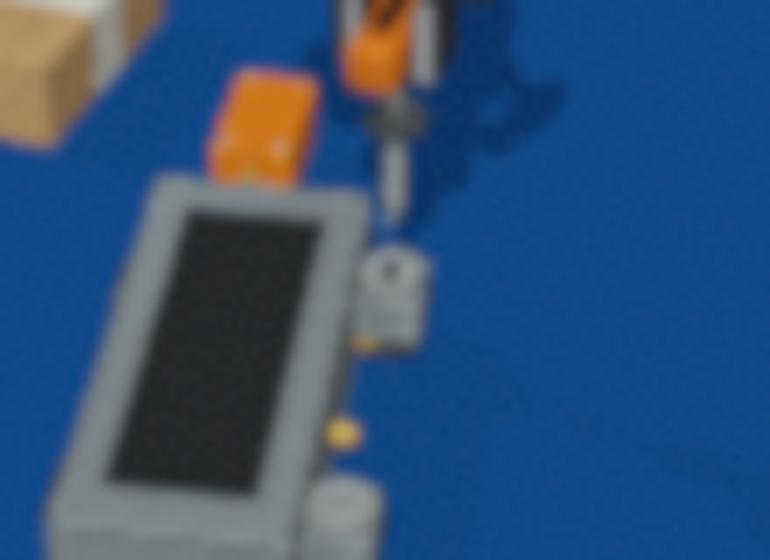

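The tip at (395,222) and slot at (392,270) have equal offsets from prediction, so they are aligned. Lowering.

move_arm([
  [[0.1,-0.1,-0.6,0,0,0,0],[0,0,-0.6,0,0,0,0],[0,0,-0.4,0,0,0,0],[0,0,0,0,0,0,0],[0,0,0,0,0,0,0]],
])

```text
clock: 43.45
eef_pos: [0.4634, -0.047, 0.1296]
tool_rot: [-0.667, 0.745, 0.0, 0.002]
ft_force: [1.0, -0.1, -0.4]
grip_width: 0.0213
```

```bash
python3 go.py .4632 -.0472 .118 173.9
```

```text
shift [-0.02 -0.02 -1.16] turn [-0.2  0.2  0.2] j6 -1.56 clk 43.45 F [ 1.  -0.1 -0.4] w 0.0213
```

move_arm([
  [[0,0,-0.4,0,0.2,0,0],[0,0,-0.3,0,0,0,0],[0,0,-0.3,0,0,0,0],[0,0,-0.2,0,0,0,0],[0,0,-0.1,0,0,0,0]],
])

```text
clock: 43.95
eef_pos: [0.4641, -0.047, 0.1176]
tool_rot: [-0.667, 0.745, 0.001, 0.002]
ft_force: [-3.6, 0.7, 12.2]
grip_width: 0.021
```

```bash
python3 go.py .4632 -.0472 .118 173.9
```

```text
shift [-0.09 -0.02  0.04] turn [-0.2  0.1  0.2] j6 -1.56 clk 43.95 F [-3.6  0.7 12.2] w 0.021
```

Seated on the slot floor (TCP 0.1176). Turning clockwise.

move_arm([
  [[-0.1,0,0,0,0,-5,0],[0,0,-0.05,0,0,-7,0],[0,0,-0.05,0,0,-7,0],[0,0,-0.05,0,0,-7,0],[0,0,-0.05,0,0,-7,0]],
])

```text
clock: 44.45
eef_pos: [0.4627, -0.0469, 0.1179]
tool_rot: [-0.418, 0.908, -0.0, 0.002]
ft_force: [-1.0, -0.4, 3.3]
grip_width: 0.021
```

```bash
python3 go.py .4632 -.0472 .118 94; python3 -c "
from workcell import bot;print(bot.get_obs()['ft_torque'])"
```

```text
shift [ 0.05 -0.03  0.01] turn [  0.    0.2 -45.5] j6 -0.97 clk 44.45 F [-1.  -0.4  3.3] w 0.021
[-0.09737857  0.37413298  0.05376634]
```

move_arm([
  [[0,0,-0.05,0,0,-7,0],[0,0,-0.05,0,0,-7,0],[0,0,-0.05,0,0,-7,0],[0,0,-0.05,0,0,-7,0],[0,0,-0.05,0,0,-7,0]],
])

```text
clock: 44.95
eef_pos: [0.4625, -0.0476, 0.1179]
tool_rot: [-0.113, 0.994, -0.002, 0.002]
ft_force: [-0.6, 0.0, 3.2]
grip_width: 0.0213
```

```bash
python3 go.py .4632 -.0472 .118 94; python3 -c "
from workcell import bot;print(bot.get_obs()['ft_torque'])"
```

```text
shift [0.07 0.04 0.01] turn [ 0.2  0.3 -9. ] j6 -0.33 clk 44.95 F [-0.6  0.   3.2] w 0.0213
[-0.03906428  0.48114435  0.06014942]
```

move_arm([
  [[0,0,-0.05,0,0,-7,0],[0,0,-0.05,0,0,-7,0],[0,0,-0.05,0,0,-6,0],[0,0,-0.05,0,0,-5,0],[0,0,-0.05,0,0,-4,0]],
])

```text
clock: 45.45
eef_pos: [0.462, -0.048, 0.1179]
tool_rot: [0.15, 0.989, -0.003, 0.002]
ft_force: [-2.1, 0.3, 4.0]
grip_width: 0.0209
```

```bash
python3 go.py .4632 -.0472 .118 94; python3 -c "
from workcell import bot;print(bot.get_obs()['ft_torque'])"
```

```text
shift [0.12 0.08 0.01] turn [ 0.4  0.3 21.3] j6 0.2 clk 45.45 F [-2.1  0.3  4. ] w 0.0209
[-0.00372671  0.48176986  0.08399565]
```

move_arm([
  [[0,0,-0.05,0,0,-4,0],[0,0,-0.05,0,0,-4,0],[0,0,-0.05,0,0,-3,0],[0,0,-0.05,0,0,-3,0],[0,0,-0.05,0,0,-3,0]],
])

```text
clock: 45.95
eef_pos: [0.4621, -0.048, 0.1179]
tool_rot: [0.299, 0.954, -0.004, 0.003]
ft_force: [-1.2, 0.2, 1.9]
grip_width: 0.0218
```

```bash
python3 go.py .4632 -.0472 .118 94; python3 -c "
from workcell import bot;print(bot.get_obs()['ft_torque'])"
```

```text
shift [0.11 0.08 0.01] turn [ 0.4  0.3 38.8] j6 0.51 clk 45.95 F [-1.2  0.2  1.9] w 0.0218
[-0.02378709  0.20186584  0.38418782]
```

Torque is 0.38 N m, the same stop signature as the left. Easing back and lifting out.

move_arm([
  [[0,0,0,0,0,7,0],[0,0,0,0,0,7,0],[0,0,0,0,0,7,0],[0,0,0,0,0,7,0],[0,0,0,0,0,3,0]],
])

```text
clock: 46.45
eef_pos: [0.4629, -0.0476, 0.118]
tool_rot: [0.022, 1.0, -0.002, 0.005]
ft_force: [0.1, 0.2, 0.1]
grip_width: 0.021
```

```bash
python3 go.py .4632 -.0472 .118 94; python3 -c "
from workcell import bot;print(bot.get_obs()['ft_torque'])"
```

```text
shift [ 0.03  0.04 -0.  ] turn [0.2 0.5 6.6] j6 -0.06 clk 46.45 F [0.1 0.2 0.1] w 0.021
[0.05798525 0.07019518 0.05402234]
```

move_arm([
  [[0,0,0,0,0,4,0],[0,0,0,0,0,2,0],[0,0,0.3,0,0,0,0],[0,0,0.5,0,0,0,0],[0,0,1,0,0,0,0]],
])

```text
clock: 46.95
eef_pos: [0.4619, -0.0472, 0.1356]
tool_rot: [-0.032, 0.999, -0.002, 0.003]
ft_force: [0.2, 0.9, -1.1]
grip_width: 0.0211
```

move_arm([
  [[0,0,2,0,0,0,0],[0,0,3,0,0,0,0],[-1,4,2,0,0,0,0],[-1,4.5,0,0,0,0,0],[-1,4.5,0,0,0,0,0]],
])

```text
clock: 47.45
eef_pos: [0.4344, 0.0815, 0.214]
tool_rot: [-0.024, 1.0, -0.002, 0.008]
ft_force: [0.2, 0.7, -1.9]
grip_width: 0.0213
```

move_arm([
  [[-0.5,4.5,0,0,0,0,0],[0,4.5,0,0,0,0,0],[0,4.5,0,0,0,0,0],[0,0,0,0,0,0,0],[0,0,0,0,0,0,0]],
])

```text
clock: 47.95
eef_pos: [0.4281, 0.2273, 0.2202]
tool_rot: [-0.027, 1.0, 0.001, 0.012]
ft_force: [0.6, 0.6, -1.3]
grip_width: 0.021
```

```bash
python3 go.py .4996 .3993 .2 80.5; python3 t.py
```

```text
shift [ 7.15 17.2  -2.02] turn [  0.    1.4 -12.6] j6 0.44 clk 47.95 F [ 0.6  0.6 -1.3] w 0.021f.py:9: RuntimeWarning: Mean of empty slice.
  ys,xs=np.nonzero(head); ctr=np.array([xs.mean()+x0,ys.mean()+y0])
  ret = ret.dtype.type(ret / rcount)
f.py:14: RuntimeWarning: Mean of empty slice.
  G2=ground('top',w[::5],z); c=G2.mean(0); ev,V=np.linalg.eigh(np.cov((G2-c).T)); v=V[:,1]
  avg = a.mean(axis, **keepdims_kw)
  ret = um.true_divide(
f.py:14: RuntimeWarning: Degrees of freedom <= 0 for slice
  G2=ground('top',w[::5],z); c=G2.mean(0); ev,V=np.linalg.eigh(np.cov((G2-c).T)); v=V[:,1]
  c *= np.true_divide(1, fact)
  c *= np.true_divide(1, fact)
Traceback (most recent call last):
ValueError: not enough values to unpack (expected 2, got 0)

During handling of the above exception, another exception occurred:

Traceback (most recent call last):
  File "t.py", line 5, in <module>
    for s in slots(p): print(*s)
             ~~~~~^^^
  File "f.py", line 14, in slots
    G2=ground('top',w[::5],z); c=G2.mean(0); ev,V=np.linalg.eigh(np.cov((G2-c).T)); v=V[:,1]
                                                  ~~~~~~~~~~~~~~^^^^^^^^^^^^^^^^^^
numpy.linalg.LinAlgError: 0-dimensional array given. Array must be at least two-dimensional
```

That picture is the old one; the arm hides the left head in the new shot. I'll move on to above the stand and look from there.

move_arm([
  [[1.7,4,0,0,0.7,-2,0],[1.7,4,0,0,0.7,-2,0],[1.7,4,0,0,0,-2,0],[1.5,3,-1,0,0,0,0],[0,0,0,0,0,0,0]],
])

```text
clock: 48.5
eef_pos: [0.4968, 0.3718, 0.2098]
tool_rot: [0.036, 0.999, -0.001, -0.002]
ft_force: [-0.1, -0.5, -1.8]
grip_width: 0.0211
```

```bash
python3 go.py .4996 .3993 .17 80.5; python3 t.py
```

```text
shift [ 0.28  2.75 -3.98] turn [ 0.1 -0.2 -5.4] j6 0.71 clk 48.5 F [-0.1 -0.5 -1.8] w 0.0211
L [263.36538462 265.42307692] 17.328125 [0.4522 0.1083] dir 3.3 len 17.2 5.2 headc [0.451  0.1085]
R [331.62745098 259.33333333] 17.125 [ 0.4632 -0.0475] dir 4.4 len 17.1 5.2 headc [ 0.4621 -0.0473]
lid z front/back 0.05841101779725222 0.05839062949068685
```

View pics/te.png

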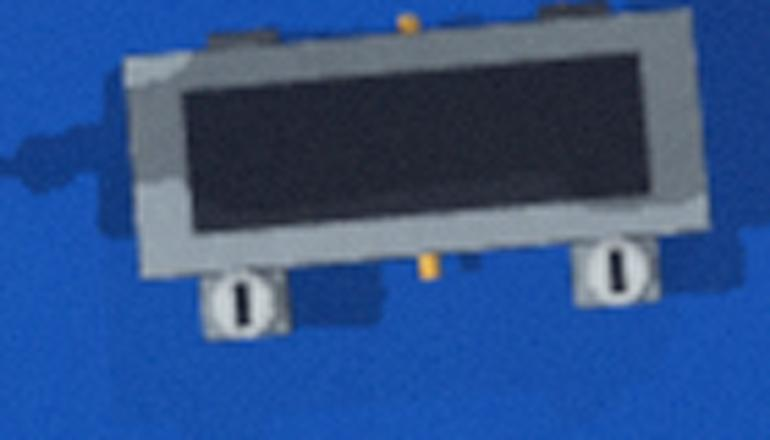

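Both slots lie along the short side (3.3° and 4.4°, box 4.06°), and the lid is flat at 58 mm. Now stowing the driver.

move_arm([
  [[0.2,1.4,-1,0,0,-3,0],[0,1.3,-1,0,0,-2.4,0],[0,0,-1,0,0,0,0],[0,0,0,0,0,0,0],[0,0,0,0,0,0,0]],
])

```text
clock: 49.05
eef_pos: [0.5005, 0.3874, 0.1835]
tool_rot: [0.09, 0.996, -0.003, -0.001]
ft_force: [-0.6, -0.4, -1.7]
grip_width: 0.021
```

```bash
python3 go.py .4996 .3993 .15 80.5
```

```text
shift [-0.09  1.19 -3.35] turn [ 0.3 -0.2  0.8] j6 0.84 clk 49.05 F [-0.6 -0.4 -1.7] w 0.021
```

move_arm([
  [[0,1.2,-1,0,0,0.5,0],[0,0,-1,0,0,0,0],[0,0,-0.5,0,0,0,0],[0,0,0,0,0,0,0],[0,0,0,0,0,0,0]],
])

```text
clock: 49.55
eef_pos: [0.5008, 0.3985, 0.158]
tool_rot: [0.086, 0.996, -0.002, -0.001]
ft_force: [-0.0, 0.4, -0.9]
grip_width: 0.021
```

```bash
python3 go.py .4996 .3993 .145 80.5;  python3 -c "
from h import *
p,d=snap('side','s_e3'); cv2.imwrite('pics/se.png',cv2.resize(p[310:400,230:330],None,fx=6.5,fy=6.5,interpolation=cv2.INTER_CUBIC)[:,:,::-1])
o=bot.get_obs()['eef_pos']
for q in((*o[:2],o[2]-.074),(.4996,.3993,.062)):
    a=proj('side',q); print((a[0]-230)*6.5,(a[1]-310)*6.5)
"
```

```text
shift [-0.12  0.08 -1.3 ] turn [ 0.3 -0.1  0.3] j6 0.85 clk 49.55 F [-0.   0.4 -0.9] w 0.021
313.59014108372173 235.51107729639128
319.31548607233844 283.291646085917
```

View pics/se.png

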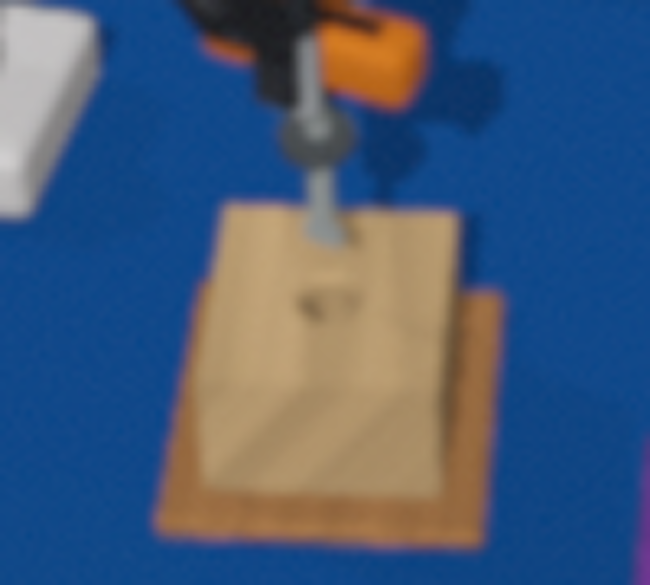

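The hole at (329,297) appears about 3 mm farther towards +y than the stand-top estimate, relative to the tip at (325,240). Aiming for y=0.401.

move_arm([
  [[-0.1,0.25,-0.4,0,0,0,0],[0,0,-0.4,0,0,0,0],[0,0,0,0,0,0,0],[0,0,0,0,0,0,0],[0,0,0,0,0,0,0]],
])

```text
clock: 50.1
eef_pos: [0.4999, 0.4016, 0.1499]
tool_rot: [0.086, 0.996, -0.002, -0.0]
ft_force: [-0.7, 0.3, -0.2]
grip_width: 0.0213
```

```bash
python3 go.py .4995 .401 .13 80.5
```

```text
shift [-0.04 -0.06 -1.99] turn [ 0.2 -0.1  0.3] j6 0.85 clk 50.1 F [-0.7  0.3 -0.2] w 0.0213
```

move_arm([
  [[0,0,-0.7,0,0,0,0],[0,0,-0.7,0,0,0,0],[0,0,-0.6,0,0,0,0],[0,0,0,0,0,0,0],[0,0,0,0,0,0,0]],
])

```text
clock: 50.6
eef_pos: [0.4998, 0.4013, 0.1278]
tool_rot: [0.086, 0.996, -0.002, -0.001]
ft_force: [0.7, -0.2, -1.1]
grip_width: 0.0211
```

```bash
python3 go.py .4995 .401 .09 80.5
```

```text
shift [-0.03 -0.03 -3.78] turn [ 0.3 -0.1  0.3] j6 0.85 clk 50.6 F [ 0.7 -0.2 -1.1] w 0.0211
```

Tip height is now about 0.054, below the mouth at 0.062, and there is no contact force. Continuing.

move_arm([
  [[0,0,-0.8,0,0,0,0],[0,0,-0.8,0,0,0,0],[0,0,-0.8,0,0,0,0],[0,0,-0.5,0,0,0,0],[0,0,0,0,0,0,0]],
])

```text
clock: 51.1
eef_pos: [0.4996, 0.4011, 0.0959]
tool_rot: [0.086, 0.996, -0.002, -0.001]
ft_force: [-0.5, -0.9, -1.9]
grip_width: 0.021
```

```bash
python3 go.py .4995 .401 .091 80.5
```

```text
shift [-0.01 -0.01 -0.49] turn [ 0.3 -0.1  0.3] j6 0.85 clk 51.1 F [-0.5 -0.9 -1.9] w 0.021
```

move_arm([
  [[0,0,-0.3,0,0,0,0],[0,0,-0.2,0,0,0,0],[0,0,-0.1,0,0,0,0],[0,0,-0.1,0,0,0,0],[0,0,0,0,0,0,0]],
])

```text
clock: 51.6
eef_pos: [0.5, 0.4015, 0.0904]
tool_rot: [0.086, 0.996, -0.002, -0.0]
ft_force: [-0.2, 0.7, -1.8]
grip_width: 0.021
```

```bash
python3 go.py .4995 .401 .09 80.5
```

```text
shift [-0.05 -0.05 -0.04] turn [ 0.2 -0.   0.3] j6 0.85 clk 51.6 F [-0.2  0.7 -1.8] w 0.021
```

move_arm([
  [[0,0,0,0,0,0,0.4],[0,0,0,0,0,0,0.6],[0,0,0,0,0,0,0.75],[0,0,0,0,0,0,0.75],[0,0,0,0,0,0,0.75]],
])

```text
clock: 52.1
eef_pos: [0.5011, 0.4023, 0.0911]
tool_rot: [0.086, 0.996, -0.001, 0.001]
ft_force: [0.5, 0.2, 0.4]
grip_width: 0.0643
```

move_arm([
  [[0,0,1,0,0,0,0.75],[0,0,2,0,0,0,0.75],[0,0,4,0,0,0,0.75],[0,0,4,0,0,0,0.75],[-3,-3,2,0,0,0,0.75]],
])

```text
clock: 52.6
eef_pos: [0.4709, 0.3726, 0.2209]
tool_rot: [0.085, 0.996, -0.003, -0.001]
ft_force: [0.2, 0.2, 0.5]
grip_width: 0.064
```

move_arm([
  [[-4,-3,0,0,0,0,0.75],[-4,-3,0,0,0,0,0.75],[-4,-3,0,0,0,0,0.75],[0,0,0,0,0,0,0.75],[0,0,0,0,0,0,0.75]],
])

```text
clock: 53.1
eef_pos: [0.3452, 0.2775, 0.2278]
tool_rot: [0.086, 0.996, 0.0, 0.002]
ft_force: [1.3, 0.4, 0.0]
grip_width: 0.0641
```

```bash
python3 t.py; python3 d.py; python3 -c "
from h import *
p,d=snap('side','s_end')"
```

```text
L [263.3015873 265.3015873] 16.625 [0.4522 0.1083] dir 2.4 len 16.9 5.0 headc [0.4512 0.1087]
R [331.41666667 259.26666667] 16.34375 [ 0.4632 -0.0475] dir 3.3 len 17.0 5.0 headc [ 0.4623 -0.0469]
lid z front/back 0.05831694800309162 0.05826344766638525
383 ((497.1601867675781, 395.5652770996094), (26.085437774658203, 71.76513671875), 79.85387420654297) [0.49772427 0.39502171] 0.11793755242563853
fastener_left_slot [([0.447, 0.112, 0.048], 0.44)]
fastener_right_slot []
stand_hole [([0.364, 0.429, 0.012], 0.65), ([0.492, 0.381, 0.046], 0.6)]
driver_bar [([0.501, 0.401, 0.118], 0.67)]
driver_tip [([0.499, 0.397, 0.118], 0.55), ([0.451, 0.107, 0.051], 0.36)]
lid_front [([0.507, 0.033, 0.058], 0.84), ([0.495, 0.376, 0.048], 0.51)]
```

View pics/s_end.png

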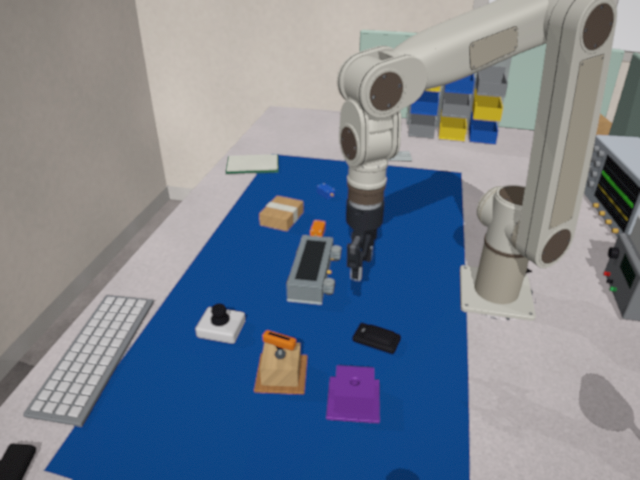

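View pics/cb.png

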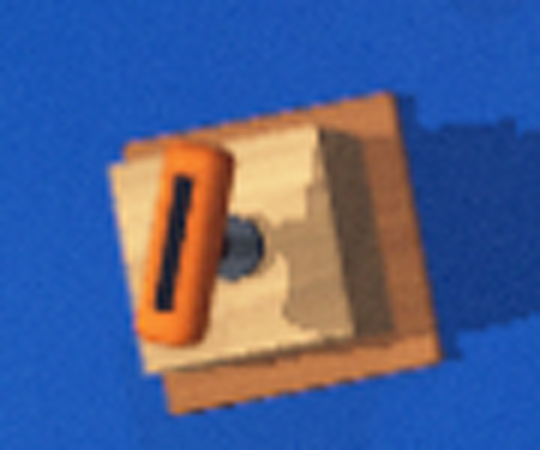

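The driver stands in its stand exactly as at the start. The lid is shut, both slots are in the locked direction, and the bystanders are in place.

```bash
python3 -c "
from workcell import bot
print(bot.job_done(), bot.get_obs()['clock'])"
```

```text
the job is handed in; nothing more can be done
the job is handed in; nothing more can be done
```

The job is handed in at about 53 s of the 210 s. All three modules are in their own bays, the lid is shut, both fasteners are turned to their stops, and the driver is back in its stand.

What my last checks showed:
- **Modules:** before the lid was closed, all three lay inside their rails, flat, with their tops about 36 mm above the table.
- **Lid:** it stopped at 57.8 mm under the pressing fingertips (58 expected). Afterwards it read about 58 mm at both front and back.
- **Fasteners:** torque rose to 0.47 N m on the left and 0.38 N m on the right at the stops, against 0.06 N m of friction. I eased each blade back before lifting it out. The slots read 2.4–3.3° (left) and 3.3–4.4° (right), where the box's short side lies at about 4°. That gap is about the measuring noise.
- **Driver:** the bar top is at 118 mm, at the same position and angle as at the start.
- **Bystanders:** the carton, joystick and mouse were not touched and show in their starting places in the last side picture.

Some checks disagreed or gave nothing:
- **Network detections:** the network never found the right slot and sometimes named other things, such as the purple stand. I relied on my own pixel measurements for those.
- **Side camera:** it read about 1.5 pixels off. The error was the same for the tip and the slot, so it cancelled out.

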